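# Lay out the chip-change tools in the swing tray

### The arm

A 7-joint arm with a two-finger parallel gripper is mounted at the origin on the work surface. World frame = base frame: x ahead of the robot, y to its left, z up, the work surface at z = 0. Lengths are in m, angles in rad, forces in N, time in s.
With the tool pointing down it reaches from about 0.425 to 0.875 m from the base axis. Payload 4.7 kg.
Tool frame: the origin (TCP) lies at the very end of the fingers, on their centre line; the grasp point (between the pads) lies robot.grip_depth behind it (robot.grip_depth is the distance from the TCP to the grasp point, in m); z points along the fingers, y is the line along which they close (so a half turn about z gives the same grasp; the last joint's range is limited). The gripper opens to 87 mm and grips with 3 to 60 N. Pads are 19 mm wide; open, the fingers measure 117 mm over their backs; the gripper's body (75 mm by 190 mm) begins 51 mm behind the grasp point.
Start: joints at [-1.185, 0.321, -0.07, 1.45, 0.023, 1.371, -0.057], TCP at [0.236, 0.606, 0.223] pointing down, gripper open.
Joint ranges: [-2.86, 2.86], [-0.3, 2.09], [-1.38, 1.24], [0.06, 2.45], [-1.56, 4.7], [0.09, 2.05], [-2.69, 2.69]. Speed limits (rad/s): [2.57, 2.57, 3.14, 3.14, 3.14, 3.14, 3.14].

### API

Orientations are given as a unit quaternion [w, x, y, z].
In Python, from workcell import robot gives the robot as it stands. The module is installed in compiled form; this text tells all that it offers.
- The arm moves only by the tool move_arm, never from a script. Its argument "commands" is a list of rows, each an object of numbers: "x", "y", "z": the shift along the tool's x, y, z in m; "ax", "ay", "az": the turn, a rotation vector about the tool's x, y, z in degrees; "hand": the finger opening in m, from 0 to 0.087. In form: [{"x": .., "y": .., "z": .., "ax": .., "ay": .., "az": .., "hand": ..}, ...]. A call has 1 to 12 rows; each row shifts and turns the commanded pose from where the row before left it, along the tool's axes as they then stand; what a row does not reach is not made up. A row lasts 1/12 s, in which the tool goes at most 41.7 mm and 7.16 degrees, less where a joint would pass 70% of its speed; a pose out of reach is approached as far as the arm can. A call is refused whole if a number of a shift passes 0.0417 or a number of a turn 7.16, either way. A call with a gripper value outside its range is refused whole. The fingers move at their own pace and stop on an object; the grip force is fixed at half the most. Time passes only in rows, so rows that do not move let the fingers close. It gives the time, the measured TCP pose, the force, the opening and the grip force at its end, in the units of the state.
- robot.state(): the state, without advancing time (a new reading comes with each control period).
- robot.get_image(name): name is "scene" or "top"; returns (picture, depth): 384x512x3 uint8, red, green, blue; 384x512 float32, m along the optical axis (not along the pixel's ray), 0 where there is no reading.
- robot.camera_info(name): a dict with "intrinsics" (3x3 intrinsics, pixels), "xyz" and "attitude" of the camera in the world. Camera axes: x right, y up, looking along -z (the intrinsics and any distortion apply to the point x, -y, -z); pixel columns grow to the right and rows downward; lengths in m; the calibration is good to about 2 mm. A picture is of the moment at which its call begins. camera_info takes no time and is no camera call.
- robot.job_done(): hands the job in; it is judged then, once.
The state is a dict: "t": time; "joint_positions": joint angles; "dq": joint speeds; "effort": joint torques, N m; "tool_pos": TCP position; "orientation": TCP orientation; "wrist_force": force on the tool from outside, world axes, zero at the start; "wrist_torque": the same for the moment, N m; "finger_gap": opening from 0.0 (shut) to 1.0 (fully open); "grasp_force": force on a finger pad.
Only numpy, scipy, OpenCV 4.12 (cv2) and the standard library are available. Lean on these libraries where they do the work, as an engineer would, in place of code of your own. Each camera call takes 0.05 s, during which the arm holds its last target. There are 200 camera calls.

### The job

Get the tool tray ready for changing a chip: it has been left turned aside on its pivot pin, so push it round near its free front corner until it rests against its stop. Lay the three tools from the sloping rest into the tray's notches in order of use, starting at the pin end: screwdriver, chip lifter, pen tester, each lying home in both rails with its handle towards the robot and its tip away from it. Lay them down rather than letting them drop, and do not disturb the other things on the bench.

Things in the scene. Friction and masses are not known exactly. Their poses are not given: they have to be found in the camera images.
- tray (a joint): Black swing tray turning about a fixed upright pin near its far right corner, in rad: 0.60 = against its rubber stop (rigid end of travel); smaller = turned anticlockwise seen from above, free end towards the robot; starts at 0 to 0.25. Hinge friction 0.35 N m: it stays where it is left; about 2 N at the free corner moves it.
- station: Fixed aluminium base strip of the tray, 52 x 250 x 5 mm, with the rubber stop and the pin (yellow knob 24 mm wide, top 56 mm over the bench). Origin on the pin's axis at bench height. Axes: x away from the robot, y left (turned up to 0.1 rad); the tray at its stop is square to them.
- push_corner (a point): Point on the outer face of the tray's front wall, 25 mm from its free (left) front corner, 18 mm over the bench. Axes are the tray's: x from front to back wall, y from pin end to free end, z up; the pin is at x +150, y -180 mm from here. Pushing along +x swings the tray to its stop. Tray 165 (x) x 220 (y) mm, walls 4 mm thick, rims 29 mm and underside 7 mm over the bench.
- notch1 (a point): The first place from the pin end: where the middle of a tool's grip lies when the tool rests home in its pair of notches, 35 mm over the bench; axes are the tray's (tip towards +x). Two grey rails along y, 30 mm before and behind this point, 8 mm thick; notches 26 mm wide, bottoms 7 mm below this point, teeth 12 mm high.
- notch2 (a point): The second (middle) place from the pin end: where the middle of a tool's grip lies when the tool rests home in its pair of notches, 35 mm over the bench; axes are the tray's (tip towards +x). Rails and notches as for notch1; places are 60 mm apart; the tray floor lies 25 mm below this point.
- notch3 (a point): The third place from the pin end: where the middle of a tool's grip lies when the tool rests home in its pair of notches, 35 mm over the bench; axes are the tray's (tip towards +x). Rails and notches as for notch1; places are 60 mm apart; the tray floor lies 25 mm below this point.
- driver: Screwdriver: red grip with black bands, round steel shaft. Origin on its axis at the middle of the grip; x = axis from handle to tip, z = the face that looks up. Grip 14 x 14 mm, 100 mm long (x -50 to 50), tip at x 95. About 40 g (varies), balances within 12 mm of the origin. Starts in the rest, along the slope, tip uphill; sides free for fingers at x -22 to 22.
- lifter: Chip lifter: yellow grip with a black collar, flat forked steel blade. Origin on its axis at the middle of the grip; x = axis from handle to tip, z = the face that looks up. Grip 14 x 14 mm, 100 mm long (x -50 to 50), tip at x 95. About 40 g (varies), balances within 12 mm of the origin. Starts in the rest, along the slope, tip uphill; sides free for fingers at x -22 to 22.
- pen: Pen tester: blue grip with white ends, white cone and brass point. Origin on its axis at the middle of the grip; x = axis from handle to tip, z = the face that looks up. Grip 14 x 14 mm, 100 mm long (x -50 to 50), tip at x 95. About 40 g (varies), balances within 12 mm of the origin. Starts in the rest, along the slope, tip uphill; sides free for fingers at x -22 to 22.
- driver_tip (a point): Tip of the driver, 95 mm along its axis from its origin.
- lifter_tip (a point): Tip of the lifter, 95 mm along its axis from its origin.
- pen_tip (a point): Tip of the pen, 95 mm along its axis from its origin.
- rest: Fixed grey sheet tool rest sloping 30 degrees from level, rising along its +x; 210 mm wide, back edge 95 mm high; origin at bench height. Two white notched rails as in the tray hold the tools 65 mm apart, in any order, axes 25 mm off the sheet; a lip 30 mm high off the sheet stands right at the handle ends, so lift tools off square to the slope.
- module: Beige plug-in module with a red window, 60 x 45 x 33 mm, loose; origin under its centre. To be left alone.
- tape: Black roll of insulating tape lying flat, 68 mm across, 19 mm high, loose; origin under its centre. To be left alone.
- adaptor: Small green two-socket plug adaptor, 20 x 34 x 34 mm, loose; origin under its centre. To be left alone.
- mouse: Black computer mouse, 105 x 60 x 31 mm, loose; origin under its centre. To be left alone.
There are look-alikes about, which are no part of the job. There is more than one size of the pen; the one meant has the size given above.

How it is judged:
At the end, for the whole second after the job is handed in: Tray at its stop (within 0.06 rad); screwdriver, lifter and tester in places 1, 2, 3 from the pin, down in both rails' notches (grip middle within 18 mm along, 12 across, 6 in height; tip within 12 mm of level), tips to the tray's back, released and at rest (value of joint tray above 0.54 rad and x of driver in the frame of notch1 between -0.018 and 0.018 m and y of driver in the frame of notch1 between -0.012 and 0.012 m and z of driver in the frame of notch1 between -0.006 and 0.006 m and z of driver_tip in the frame of notch1 between -0.012 and 0.012 m and x of driver_tip in the frame of notch1 above 0.06 m and linear speed of each of driver, lifter, pen below 0.02 m/s and contact force between the fingers and driver below 0.05 N and x of lifter in the frame of notch2 between -0.018 and 0.018 m and y of lifter in the frame of notch2 between -0.012 and 0.012 m and z of lifter in the frame of notch2 between -0.006 and 0.006 m and z of lifter_tip in the frame of notch2 between -0.012 and 0.012 m and x of lifter_tip in the frame of notch2 above 0.06 m and contact force between the fingers and lifter below 0.05 N and x of pen in the frame of notch3 between -0.018 and 0.018 m and y of pen in the frame of notch3 between -0.012 and 0.012 m and z of pen in the frame of notch3 between -0.006 and 0.006 m and z of pen_tip in the frame of notch3 between -0.012 and 0.012 m and x of pen_tip in the frame of notch3 above 0.06 m and contact force between the fingers and pen below 0.05 N); the robot touches nothing.
It fails at once if the screwdriver is dropped: falls free faster than 0.55 m/s (about 15 mm) (contact force between the fingers and driver below 0.02 N and linear speed of driver above 0.55 m/s).
It fails at once if the chip lifter is dropped: falls free faster than 0.55 m/s (about 15 mm) (contact force between the fingers and lifter below 0.02 N and linear speed of lifter above 0.55 m/s).
It fails at once if the pen tester is dropped: falls free faster than 0.55 m/s (about 15 mm) (contact force between the fingers and pen below 0.02 N and linear speed of pen above 0.55 m/s).
It fails at once if the module, tape, adaptor or mouse is moved more than 20 mm from its place (distance of any of module, tape, adaptor, mouse from where it was at the start of the episode above 0.02 m).
It also fails if it takes over 72 s, if anything falls off the work surface, if the arm or the gripper's body presses on something with over 40 N, if the wrist force passes 120 N, or if a joint passes its speed limit or range.

## Working session

There is one attempt and no reset: what is moved stays moved. The work goes in short steps, Python scripts to look and compute and a tool call to move; the robot and the scene stay as the last step left them, time stands still between calls to the robot, and variables do not carry over. Pictures are saved under pics/ and viewed, at most 10 in all, crops included, and the job is handed in when it is done.

Besides the shell and the picture viewer there is one more tool, called after "Request:" as name(argument=value, ...) on one line, values as JSON. move_arm: Moves the arm, as the interface text tells. Its arguments: {"type":"object","properties":{"commands":{"type":"array"}},"required":["commands"]}

```bash
mkdir -p pics; cat > h.py <<'E'
import numpy as np, cv2
from workcell import robot
from scipy.spatial.transform import Rotation as R
def rot(q): return R.from_quat([q[1],q[2],q[3],q[0]])
def cloud(name):
    im,d=robot.get_image(name); c=robot.camera_info(name)
    K=np.array(c["intrinsics"]); v,u=np.mgrid[0:384,0:512]
    p=np.stack([(u-K[0,2])/K[0,0]*d,-(v-K[1,2])/K[1,1]*d,-d],-1)
    a=np.array(c["attitude"]); M=rot(a).as_matrix() if a.size==4 else a
    return im,d,p@M.T+np.array(c["xyz"])
E
python3 - <<'E'
from h import *
for n in("scene","top"):
    im,d,P=cloud(n); np.savez(n+"0",im=im,P=P,d=d); print(robot.camera_info(n))
    cv2.imwrite(f"pics/{n}0.png",cv2.resize(im[...,::-1],(768,576)))
print(robot.state(),robot.grip_depth)
E
```

```text
{'intrinsics': array([[403.90190731,   0.        , 248.58070652],
       [  0.        , 403.90190731, 189.01132822],
       [  0.        ,   0.        ,   1.        ]]), 'xyz': array([1.02290162, 0.4254968 , 0.85533778]), 'attitude': array([0.35439766, 0.1222965 , 0.32436379, 0.86846646])}
{'intrinsics': array([[473.25441947,   0.        , 257.90338221],
       [  0.        , 473.25441947, 187.47928446],
       [  0.        ,   0.        ,   1.        ]]), 'xyz': array([ 0.42236982, -0.03119834,  1.24989672]), 'attitude': array([-0.69625372, -0.04946348,  0.03453891,  0.71525603])}
{'t': 0.1, 'joint_positions': array([-1.18489057,  0.32171192, -0.07006383,  1.4515316 ,  0.0226067 ,
        1.37081523, -0.05689759]), 'dq': array([ 6.27960912e-04, -1.46353269e-03,  7.89280743e-05, -2.79921140e-03,
        1.89930149e-04,  1.58629212e-03, -2.97754516e-04]), 'effort': array([-2.29837897e-04, -4.92570627e+01, -4.05863961e-01, -3.13398242e+01,
       -6.41547795e-02,  3.95282416e-02,  1.00064733e-04]), 'tool_pos': array([0.23602552, 0.60510713, 0.22160548]), 'orientation': array([-1.02469519e-04,  1.84828313e-01,  9.82770466e-01, -8.33669588e-04]), 'wrist_force': array([ 0.860196  , -0.06266732, -0.33802799]), 'wrist_torque': array([-0.02047799,  0.0065463 ,  0.0061692 ]), 'grasp_force': 0.0, 'finger_gap': 0.9985613519731626} 0.0187
```

View pics/top0.png

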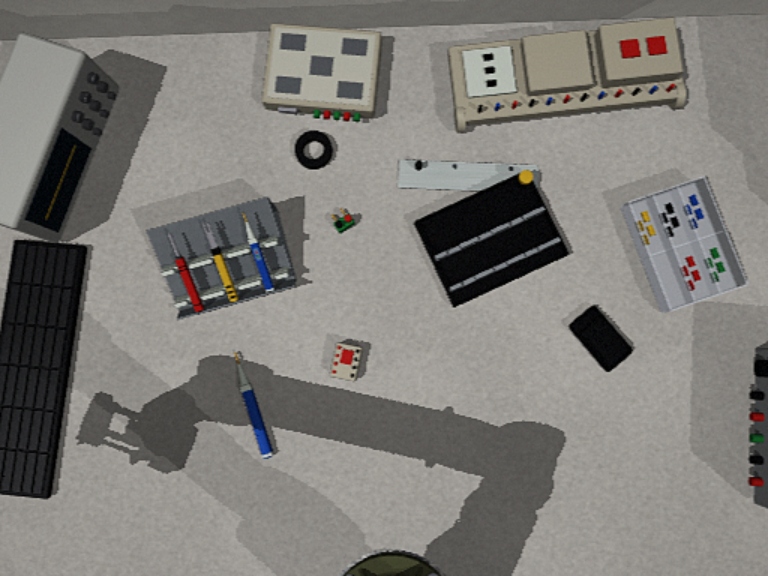

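View pics/scene0.png

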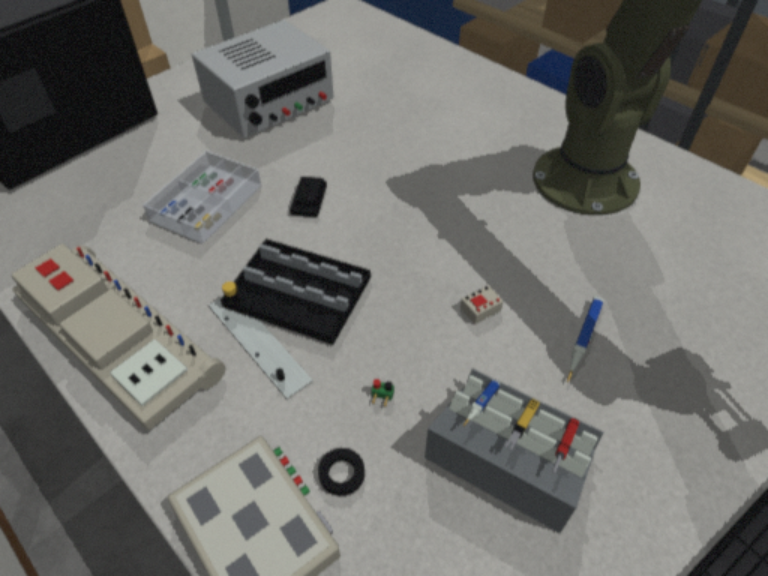

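The top view shows the tray at around (490,240), turned on its yellow knob at (525,177). The rest is at (225,255) with red, yellow and blue tools from left to right. The loose pen at (252,410) is the oversized look-alike.

```bash
cat > m.py <<'E'
from h import *
def reg(P,x0,x1,y0,y1,z0=.0,z1=.2):
    return (P[...,0]>x0)&(P[...,0]<x1)&(P[...,1]>y0)&(P[...,1]<y1)&(P[...,2]>z0)&(P[...,2]<z1)
def colmask(im,c):
    h=cv2.cvtColor(im,cv2.COLOR_RGB2HSV).astype(int); H,S,V=h[...,0],h[...,1],h[...,2]
    return {'red':((H<8)|(H>172))&(S>150)&(V>60),'yellow':(H>15)&(H<32)&(S>140)&(V>80),'blue':(H>100)&(H<128)&(S>120)&(V>50)}[c]
E
python3 - <<'E'
from m import *
np.set_printoptions(precision=4,suppress=True)
for n in("top","scene"):
    f=np.load(n+"0.npz"); im,P,d=f["im"],f["P"],f["d"]
    if n=="top":
        def w(u,v): return P[int(v/1.5),int(u/1.5)]
        for nm,u,v in [("bench",380,300),("knob",525,177),("redtop",190,285),("sheet",200,290),("restTL",150,232),("restTR",272,203),("restBL",180,315),("restBR",293,283),("trayFL",455,303),("trayBL",417,222),("trayFR",568,255),("rail",500,275),("module",346,360),("adaptor",343,220),("tape",300,150)]: print(nm,w(u,v))
    for c in('red','yellow','blue'):
        m=colmask(im,c)&(P[...,2]>.015)
        # rest region
        m&=reg(P,.4,.72,.12,.5)
        q=P[m]; 
        if len(q)<10: print(c,len(q)); continue
        print(n,c,len(q),q.mean(0),q.min(0),q.max(0))
        # pca
        u,s,vt=np.linalg.svd(q-np.median(q,0),full_matrices=False); t=(q-np.median(q,0))@vt[0]; print('  dir',vt[0],'len',np.percentile(t,[1,99]), 'med',np.median(q,0))
    k=colmask(im,'yellow')&reg(P,.4,.8,-.35,-.05,.03,.08); print('knob',P[k].mean(0),k.sum())
E
```

```text
bench [ 0.5394  0.0073 -0.0049]
knob [ 0.7378 -0.2489  0.0593]
redtop [0.5664 0.3247 0.0719]
sheet [0.5629 0.3183 0.032 ]
restTL [0.6554 0.3827 0.0978]
restTR [ 0.4224 -0.0312  1.2499]
restBL [0.5188 0.3493 0.0406]
restBR [0.571  0.1556 0.036 ]
trayFL [ 0.5276 -0.1229  0.0279]
trayBL [ 0.6732 -0.0629  0.0195]
trayFR [ 0.6092 -0.3261  0.0035]
rail [ 0.5767 -0.2045  0.0128]
module [0.4347 0.0671 0.038 ]
adaptor [0.6818 0.069  0.0232]
tape [0.8118 0.1429 0.0156]
top red 191 [0.5672 0.3234 0.0734] [0.525  0.2082 0.0467] [0.6174 0.3412 0.0986]
  dir [-0.8493 -0.1658 -0.5011] len [-0.0483  0.0485] med [0.5667 0.3244 0.0732]
top yellow 174 [0.5817 0.2632 0.0722] [0.4424 0.2217 0.0153] [0.6786 0.277  0.1152]
  dir [-0.8929 -0.0179 -0.4498] len [-0.0932  0.0485] med [0.5825 0.2639 0.0732]
top blue 179 [0.5941 0.2024 0.0702] [0.5598 0.1886 0.0278] [0.6312 0.217  0.098 ]
  dir [-0.8266 -0.2091 -0.5226] len [-0.044   0.0403] med [0.5937 0.2023 0.0694]
knob [ 0.7389 -0.2494  0.0566] 66
scene red 142 [0.5696 0.3264 0.075 ] [0.5255 0.3114 0.0484] [0.6096 0.3411 0.0993]
  dir [0.8372 0.2128 0.5037] len [-0.0517  0.0442] med [0.5703 0.3267 0.0755]
scene yellow 114 [0.5801 0.266  0.0724] [0.5445 0.2526 0.0512] [0.6138 0.2785 0.0935]
  dir [0.8386 0.2139 0.501 ] len [-0.0407  0.0392] med [0.5805 0.266  0.0724]
scene blue 97 [0.59   0.2035 0.0685] [0.5599 0.1844 0.0288] [0.6264 0.2174 0.092 ]
  dir [0.816  0.2562 0.5183] len [-0.0408  0.0456] med [0.588  0.2032 0.0683]
knob [ 0.7417 -0.2451  0.0549] 58
```

```bash
cat >> h.py <<'E'
def goto(p,zdir,ydir):
    """tool-frame shift from the measured pose to world TCP p, and turn to tool z=zdir, y~ydir"""
    s=robot.state(); r=rot(s["orientation"]); M=r.as_matrix()
    z=np.array(zdir)/np.linalg.norm(zdir); y=np.array(ydir)-np.dot(ydir,z)*z; y/=np.linalg.norm(y)
    T=np.stack([np.cross(y,z),y,z],1)
    print("t %.2f shift(old axes) mm"%s["t"],((np.array(p)-s["tool_pos"])@M*1e3).round(1),"turn deg",np.degrees(R.from_matrix(M.T@T).as_rotvec()).round(2),
      "shift(new axes)",((np.array(p)-s["tool_pos"])@T*1e3).round(1))
E
cat > fit.py <<'E'
from m import *
from scipy.optimize import least_squares
np.set_printoptions(precision=4,suppress=True)
def proj(n,X):
    c=robot.camera_info(n);q=(X-c["xyz"])@rot(c["attitude"]).as_matrix();K=c["intrinsics"]
    return np.stack([K[0,0]*q[:,0]/-q[:,2]+K[0,2],K[1,1]*-q[:,1]/-q[:,2]+K[1,2]],1)
obs={}
for n in("top","scene"):
    f=np.load(n+"0.npz");im,P=f["im"],f["P"]
    for c,y in zip(('red','yellow','blue'),(.326,.265,.203)):
        m=(colmask(im,c)&reg(P,.51,.66,y-.03,y+.03,.02,.12)).astype(np.uint8)
        m=cv2.morphologyEx(m,cv2.MORPH_CLOSE,np.ones((5,5)))
        k,l,st,_=cv2.connectedComponentsWithStats(m);b=1+st[1:,4].argmax()
        v,u=np.nonzero(l==b);px=np.stack([u,v],1).astype(float);mu=px.mean(0)
        w=np.linalg.svd(px-mu,full_matrices=False)[2][0];t=(px-mu)@w
        obs[n,c]=(mu,w,np.ptp(t))
        print(n,c,len(px),mu,w,t.min(),t.max())
C=('red','yellow','blue')
def res(p):
    a,b=p[:2];dx=np.array([np.cos(a)*np.cos(b),np.sin(a)*np.cos(b),np.sin(b)]);r=[]
    for i,c in enumerate(C):
        o=p[2+3*i:5+3*i]
        for n in("top","scene"):
            q=proj(n,np.stack([o,o-.04*dx,o+.04*dx]));mu,w,_=obs[n,c];d=q[2]-q[1];d/=np.linalg.norm(d)
            r+=list(q[0]-mu); r.append(10*(d[0]*w[1]-d[1]*w[0]))
    return np.array(r)
s=least_squares(res,[.2,.52,.57,.326,.07,.58,.265,.07,.59,.203,.07])
print("yaw,pitch",s.x[:2],"\n",s.x[2:].reshape(3,3),"res",res(s.x).round(1))
E
python3 fit.py
python3 - <<'E'
from h import *
pin=np.array([.740,-.2475])
P=np.load("top0.npz")["P"]; im=np.load("top0.npz")["im"]
m=(im.max(-1)<45)&(P[...,0]>.5)&(P[...,0]<.78)&(P[...,1]>-.4)&(P[...,1]<-.02)&(P[...,2]>-.005)&(P[...,2]<.04)
k,l,st,_=cv2.connectedComponentsWithStats(m.astype(np.uint8)); b=1+st[1:,4].argmax()
cs,_=cv2.findContours(cv2.morphologyEx((l==b).astype(np.uint8),cv2.MORPH_CLOSE,np.ones((9,9))),0,2); r=cv2.minAreaRect(max(cs,key=cv2.contourArea)); bx=cv2.boxPoints(r)
c=robot.camera_info("top");K=c["intrinsics"];M=rot(c["attitude"]).as_matrix()
for u,v in bx:
    d=M@np.array([(u-K[0,2])/K[0,0],-(v-K[1,2])/K[1,1],-1]); print((u,v),(c["xyz"]+d*(.029-c["xyz"][2])/d[2]).round(4))
E
```

```text
top red 202 [125.7624 189.6188] [0.3737 0.9275] -18.689341042533666 18.646552078426662
top yellow 185 [150.1676 184.9405] [0.358  0.9337] -16.5163048354964 16.50736085712479
top blue 191 [174.1832 177.2827] [0.3327 0.943 ] -16.1365687949492 15.814121845423514
scene red 142 [378.5493 290.493 ] [-0.3834  0.9236] -11.780869262334411 11.60518661969034
scene yellow 114 [351.6053 275.6404] [-0.5062  0.8624] -9.320013597923479 9.184515177096031
scene blue 111 [325.0631 261.8108] [-0.5766  0.817 ] -8.987838231384483 9.129263028666443
yaw,pitch [0.254 0.487] 
 [[0.5675 0.3258 0.0705]
 [0.5779 0.2649 0.0676]
 [0.5945 0.2038 0.0716]] res [-0.1  0.   0.1 -0.1 -0.   0.  -0.1  0.1  0.1 -0.1 -0.   0.2 -0.5  0.3
  0.  -0.5 -0.  -0.2]
(np.float32(275.29758), np.float32(147.47803)) [ 0.6729 -0.0556  0.029 ]
(np.float32(352.47318), np.float32(111.85853)) [ 0.7622 -0.2617  0.029 ]
(np.float32(378.99026), np.float32(169.3122)) [ 0.6071 -0.3227  0.029 ]
(np.float32(301.81467), np.float32(204.9317)) [ 0.52   -0.1195  0.029 ]
```

```bash
python3 - <<'E'
from h import *
goto([.55,.25,.20],[0,0,-1],[-.389,.921,0]); goto([.4995,-.1557,.1],[0,0,-1],[-.389,.921,0])
E
```

```text
t 0.10 shift(old axes) mm [-421.5 -216.7   22. ] turn deg [-9.00e-02 -3.00e-02 -4.42e+01] shift(new axes) [-151.1 -449.3   21.6]
t 0.10 shift(old axes) mm [-521.9 -612.9  122.7] turn deg [-9.00e-02 -3.00e-02 -4.42e+01] shift(new axes) [  53.3 -803.4  121.6]
```

Request:
move_arm(commands=[{"az": -6.3, "hand": 0}, {"az": -6.3, "hand": 0}, {"az": -6.3, "hand": 0}, {"az": -6.3, "hand": 0}, {"az": -6.3, "hand": 0}, {"az": -6.3, "hand": 0}, {"az": -6.3, "hand": 0}])

```text
schema error: expected keys x, y, z, ax, ay, az, hand
```

Request:
move_arm(commands=[{"x": -0.0126, "y": -0.0374, "z": 0.0018, "hand": 0}, {"x": -0.0126, "y": -0.0374, "z": 0.0018, "hand": 0}, {"x": -0.0126, "y": -0.0374, "z": 0.0018, "hand": 0}, {"x": -0.0126, "y": -0.0374, "z": 0.0018, "hand": 0}, {"x": -0.0126, "y": -0.0374, "z": 0.0018, "hand": 0}, {"x": -0.0126, "y": -0.0374, "z": 0.0018, "hand": 0}, {"x": -0.0126, "y": -0.0374, "z": 0.0018, "hand": 0}, {"x": -0.0126, "y": -0.0374, "z": 0.0018, "hand": 0}, {"x": -0.0126, "y": -0.0374, "z": 0.0018, "hand": 0}, {"x": -0.0126, "y": -0.0374, "z": 0.0018, "hand": 0}, {"x": -0.0126, "y": -0.0374, "z": 0.0018, "hand": 0}, {"x": -0.0126, "y": -0.0374, "z": 0.0018, "hand": 0}])

```text
schema error: expected keys x, y, z, ax, ay, az, hand
```

Request:
move_arm(commands=[{"x": 0.017, "y": -0.0295, "z": 0.006, "hand": 0}, {"x": 0.017, "y": -0.0295, "z": 0.006, "hand": 0}, {"x": 0.017, "y": -0.0295, "z": 0.006, "hand": 0}, {"x": 0.017, "y": -0.0295, "z": 0.006, "hand": 0}, {"x": 0.017, "y": -0.0295, "z": 0.006, "hand": 0}, {"x": 0.017, "y": -0.0295, "z": 0.006, "hand": 0}, {"x": 0.017, "y": -0.0295, "z": 0.006, "hand": 0}, {"x": 0.017, "y": -0.0295, "z": 0.006, "hand": 0}, {"x": 0.017, "y": -0.0295, "z": 0.006, "hand": 0}, {"x": 0.017, "y": -0.0295, "z": 0.006, "hand": 0}, {"x": 0.017, "y": -0.0295, "z": 0.006, "hand": 0}, {"x": 0.017, "y": -0.0295, "z": 0.006, "hand": 0}])

```text
schema error: expected keys x, y, z, ax, ay, az, hand
```

```bash
python3 - <<'E'
from h import *
goto([.4995,-.1557,.016],[0,0,-1],[-.389,.921,0]);print(robot.state()["tool_pos"])
E
```

```text
t 0.10 shift(old axes) mm [-521.8 -612.8  206.7] turn deg [-9.00e-02 -3.00e-02 -4.42e+01] shift(new axes) [  53.3 -803.4  205.6]
[0.23602552 0.60510713 0.22160548]
```

Request:
move_arm(commands=[{"x": 0, "y": 0, "z": 0, "ax": 0, "ay": 0, "az": -6.3, "hand": 0}, {"x": 0, "y": 0, "z": 0, "ax": 0, "ay": 0, "az": -6.3, "hand": 0}, {"x": 0, "y": 0, "z": 0, "ax": 0, "ay": 0, "az": -6.3, "hand": 0}, {"x": 0, "y": 0, "z": 0, "ax": 0, "ay": 0, "az": -6.3, "hand": 0}, {"x": 0, "y": 0, "z": 0, "ax": 0, "ay": 0, "az": -6.3, "hand": 0}, {"x": 0, "y": 0, "z": 0, "ax": 0, "ay": 0, "az": -6.3, "hand": 0}, {"x": 0, "y": 0, "z": 0, "ax": 0, "ay": 0, "az": -6.3, "hand": 0}])

```text
t: 0.68
tool_pos: [0.2361, 0.6053, 0.2219]
orientation: [-0.0, -0.2, 0.98, -0.0]
wrist_force: [-0.5, 0.4, -0.1]
finger_gap: 0.554
grasp_force: 0.0
```

Request:
move_arm(commands=[{"x": -0.0126, "y": -0.0374, "z": 0.0018, "ax": 0, "ay": 0, "az": 0, "hand": 0}, {"x": -0.0126, "y": -0.0374, "z": 0.0018, "ax": 0, "ay": 0, "az": 0, "hand": 0}, {"x": -0.0126, "y": -0.0374, "z": 0.0018, "ax": 0, "ay": 0, "az": 0, "hand": 0}, {"x": -0.0126, "y": -0.0374, "z": 0.0018, "ax": 0, "ay": 0, "az": 0, "hand": 0}, {"x": -0.0126, "y": -0.0374, "z": 0.0018, "ax": 0, "ay": 0, "az": 0, "hand": 0}, {"x": -0.0126, "y": -0.0374, "z": 0.0018, "ax": 0, "ay": 0, "az": 0, "hand": 0}, {"x": -0.0126, "y": -0.0374, "z": 0.0018, "ax": 0, "ay": 0, "az": 0, "hand": 0}, {"x": -0.0126, "y": -0.0374, "z": 0.0018, "ax": 0, "ay": 0, "az": 0, "hand": 0}, {"x": -0.0126, "y": -0.0374, "z": 0.0018, "ax": 0, "ay": 0, "az": 0, "hand": 0}, {"x": -0.0126, "y": -0.0374, "z": 0.0018, "ax": 0, "ay": 0, "az": 0, "hand": 0}, {"x": -0.0126, "y": -0.0374, "z": 0.0018, "ax": 0, "ay": 0, "az": 0, "hand": 0}, {"x": -0.0126, "y": -0.0374, "z": 0.0018, "ax": 0, "ay": 0, "az": 0, "hand": 0}])

```text
t: 1.68
tool_pos: [0.5502, 0.2487, 0.2006]
orientation: [-0.0, -0.198, 0.98, -0.0]
wrist_force: [0.2, 1.1, 0.5]
finger_gap: 0.002
grasp_force: 0.0
```

Request:
move_arm(commands=[{"x": 0.017, "y": -0.0295, "z": 0.006, "ax": 0, "ay": 0, "az": 0, "hand": 0}, {"x": 0.017, "y": -0.0295, "z": 0.006, "ax": 0, "ay": 0, "az": 0, "hand": 0}, {"x": 0.017, "y": -0.0295, "z": 0.006, "ax": 0, "ay": 0, "az": 0, "hand": 0}, {"x": 0.017, "y": -0.0295, "z": 0.006, "ax": 0, "ay": 0, "az": 0, "hand": 0}, {"x": 0.017, "y": -0.0295, "z": 0.006, "ax": 0, "ay": 0, "az": 0, "hand": 0}, {"x": 0.017, "y": -0.0295, "z": 0.006, "ax": 0, "ay": 0, "az": 0, "hand": 0}, {"x": 0.017, "y": -0.0295, "z": 0.006, "ax": 0, "ay": 0, "az": 0, "hand": 0}, {"x": 0.017, "y": -0.0295, "z": 0.006, "ax": 0, "ay": 0, "az": 0, "hand": 0}, {"x": 0.017, "y": -0.0295, "z": 0.006, "ax": 0, "ay": 0, "az": 0, "hand": 0}, {"x": 0.017, "y": -0.0295, "z": 0.006, "ax": 0, "ay": 0, "az": 0, "hand": 0}, {"x": 0.017, "y": -0.0295, "z": 0.006, "ax": 0, "ay": 0, "az": 0, "hand": 0}, {"x": 0.017, "y": -0.0295, "z": 0.006, "ax": 0, "ay": 0, "az": 0, "hand": 0}])

```text
t: 2.68
tool_pos: [0.4978, -0.1564, 0.1285]
orientation: [-0.0, -0.198, 0.98, 0.0]
wrist_force: [0.3, 0.2, -0.3]
finger_gap: 0.007
grasp_force: 0.0
```

```bash
python3 - <<'E'
from h import *
goto([.4995,-.1557,.016],[0,0,-1],[-.389,.921,0]);print(robot.state()["tool_pos"],robot.state()["wrist_force"])
E
```

```text
t 2.68 shift(old axes) mm [-1.800e+00 -1.000e-01  1.125e+02] turn deg [ 0.02 -0.   -0.08] shift(new axes) [ -1.8  -0.  112.5]
[ 0.49783789 -0.15636608  0.12850333] [ 0.3118513   0.20762009 -0.26356079]
```

Request:
move_arm(commands=[{"x": 0, "y": 0, "z": 0.0187, "ax": 0, "ay": 0, "az": 0, "hand": 0}, {"x": 0, "y": 0, "z": 0.0187, "ax": 0, "ay": 0, "az": 0, "hand": 0}, {"x": 0, "y": 0, "z": 0.0187, "ax": 0, "ay": 0, "az": 0, "hand": 0}, {"x": 0, "y": 0, "z": 0.0187, "ax": 0, "ay": 0, "az": 0, "hand": 0}, {"x": 0, "y": 0, "z": 0.0187, "ax": 0, "ay": 0, "az": 0, "hand": 0}, {"x": 0, "y": 0, "z": 0.018, "ax": 0, "ay": 0, "az": 0, "hand": 0}, {"x": -0.008, "y": 0, "z": 0, "ax": 0, "ay": 0, "az": 0, "hand": 0}, {"x": -0.007, "y": 0, "z": 0, "ax": 0, "ay": 0, "az": 0, "hand": 0}, {"x": -0.005, "y": 0, "z": 0, "ax": 0, "ay": 0, "az": 0, "hand": 0}, {"x": -0.003, "y": 0, "z": 0, "ax": 0, "ay": 0, "az": 0, "hand": 0}, {"x": -0.003, "y": 0, "z": 0, "ax": 0, "ay": 0, "az": 0, "hand": 0}])

```text
t: 3.6
tool_pos: [0.5229, -0.1446, 0.0184]
orientation: [-0.0, -0.198, 0.98, 0.0]
wrist_force: [-4.1, -0.3, 1.7]
finger_gap: 0.004
grasp_force: 1.8
```

Request:
move_arm(commands=[{"x": -0.009, "y": 0.0075, "z": 0, "ax": 0, "ay": 0, "az": 2.86, "hand": 0}, {"x": -0.009, "y": 0.0075, "z": 0, "ax": 0, "ay": 0, "az": 2.86, "hand": 0}, {"x": -0.009, "y": 0.0075, "z": 0, "ax": 0, "ay": 0, "az": 2.86, "hand": 0}, {"x": -0.009, "y": 0.0075, "z": 0, "ax": 0, "ay": 0, "az": 2.86, "hand": 0}])

```text
t: 3.93
tool_pos: [0.5468, -0.1049, 0.0181]
orientation: [-0.0, -0.097, 0.995, 0.0]
wrist_force: [-2.4, -1.3, 0.9]
finger_gap: 0.007
grasp_force: 1.3
```

```bash
python3 - <<'E'
from h import *
im,d,P=cloud("top"); cv2.imwrite("pics/t1.png",cv2.resize(im[80:240,200:430,::-1],None,fx=3,fy=3,interpolation=2))
print(robot.state()["tool_pos"],robot.state()["wrist_force"])
E
```

```text
[ 0.54895482 -0.10205746  0.01820149] [-0.44202372  1.47005896 -0.60003747]
```

View pics/t1.png

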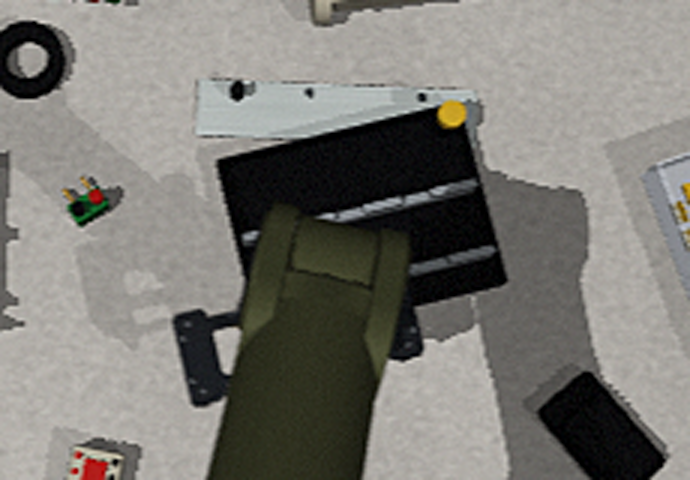

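The tray is turning: its back edge now makes about 15° with the strip in the view, and nothing else is touched.

Request:
move_arm(commands=[{"x": -0.009, "y": 0.0075, "z": 0, "ax": 0, "ay": 0, "az": 2.86, "hand": 0}, {"x": -0.009, "y": 0.0075, "z": 0, "ax": 0, "ay": 0, "az": 2.86, "hand": 0}, {"x": -0.009, "y": 0.0075, "z": 0, "ax": 0, "ay": 0, "az": 2.86, "hand": 0}, {"x": -0.0045, "y": 0.0038, "z": 0, "ax": 0, "ay": 0, "az": 1.43, "hand": 0}, {"x": -0.0045, "y": 0.0038, "z": 0, "ax": 0, "ay": 0, "az": 1.43, "hand": 0}])

```text
t: 4.4
tool_pos: [0.5788, -0.0699, 0.0178]
orientation: [-0.001, 0.0, 1.0, 0.001]
wrist_force: [-4.7, 1.1, 1.9]
finger_gap: 0.006
grasp_force: 1.7
```

Request:
move_arm(commands=[{"x": -0.003, "y": 0.0025, "z": 0, "ax": 0, "ay": 0, "az": 0.9, "hand": 0}, {"x": -0.003, "y": 0.0025, "z": 0, "ax": 0, "ay": 0, "az": 0.9, "hand": 0}, {"x": -0.003, "y": 0.0025, "z": 0, "ax": 0, "ay": 0, "az": 0.9, "hand": 0}])

```text
t: 4.65
tool_pos: [0.5878, -0.0628, 0.0175]
orientation: [-0.001, 0.024, 1.0, 0.001]
wrist_force: [-4.2, 2.0, 1.4]
finger_gap: 0.004
grasp_force: 2.0
```

Request:
move_arm(commands=[{"x": -0.003, "y": 0.0025, "z": 0, "ax": 0, "ay": 0, "az": 0.9, "hand": 0}, {"x": -0.003, "y": 0.0025, "z": 0, "ax": 0, "ay": 0, "az": 0.9, "hand": 0}])

```text
t: 4.82
tool_pos: [0.5943, -0.0581, 0.0173]
orientation: [-0.001, 0.04, 0.999, 0.0]
wrist_force: [-3.2, 3.4, 1.6]
finger_gap: 0.001
grasp_force: 2.2
```

Request:
move_arm(commands=[{"x": -0.003, "y": 0.0025, "z": 0, "ax": 0, "ay": 0, "az": 0.5, "hand": 0}, {"x": -0.003, "y": 0.0025, "z": 0, "ax": 0, "ay": 0, "az": 0.5, "hand": 0}])

```text
t: 4.98
tool_pos: [0.5951, -0.0571, 0.0168]
orientation: [-0.007, 0.05, 0.999, -0.001]
wrist_force: [-22.9, -4.7, 16.6]
finger_gap: 0.003
grasp_force: 11.3
```

Request:
move_arm(commands=[{"x": -0.002, "y": 0.001, "z": 0, "ax": 0, "ay": 0, "az": 0, "hand": 0}, {"x": -0.002, "y": 0.001, "z": 0, "ax": 0, "ay": 0, "az": 0, "hand": 0}])

```text
t: 5.15
tool_pos: [0.5951, -0.0569, 0.0165]
orientation: [-0.011, 0.05, 0.999, -0.002]
wrist_force: [-31.3, -4.3, 25.5]
finger_gap: 0.003
grasp_force: 15.7
```

```bash
python3 - <<'E'
from h import *
im,d,P=cloud("top"); cv2.imwrite("pics/t2.png",cv2.resize(im[80:240,200:430,::-1],None,fx=3,fy=3,interpolation=2))
print(robot.state()["tool_pos"],robot.state()["wrist_force"])
E
```

```text
[ 0.59510292 -0.05682797  0.01648941] [-27.78174833  -2.84542318  19.69319994]
```

View pics/t2.png

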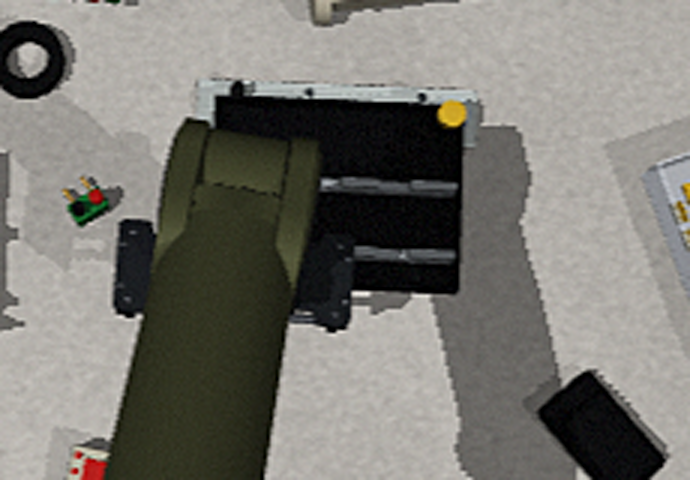

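Tray is parallel with the strip and the force has jumped to about 30 N, so it rests against its stop. I'll back off and rise.

Request:
move_arm(commands=[{"x": 0.006, "y": 0, "z": 0, "ax": 0, "ay": 0, "az": 0, "hand": 0}, {"x": 0.012, "y": 0, "z": 0, "ax": 0, "ay": 0, "az": 0, "hand": 0}, {"x": 0.02, "y": 0, "z": 0, "ax": 0, "ay": 0, "az": 0, "hand": 0}, {"x": 0, "y": 0, "z": -0.035, "ax": 0, "ay": 0, "az": 0, "hand": 0}, {"x": 0, "y": 0, "z": -0.04, "ax": 0, "ay": 0, "az": 0, "hand": 0.02}, {"x": 0, "y": 0, "z": -0.04, "ax": 0, "ay": 0, "az": 0, "hand": 0.045}, {"x": 0, "y": 0, "z": -0.04, "ax": 0, "ay": 0, "az": 0, "hand": 0.045}])

```text
t: 5.78
tool_pos: [0.5684, -0.0504, 0.1748]
orientation: [0.002, 0.05, 0.999, -0.001]
wrist_force: [1.0, 0.0, -0.0]
finger_gap: 0.153
grasp_force: 0.0
```

```bash
cat >> h.py <<'E'
T={'red':[.5675,.3258,.0695],'yellow':[.5779,.2649,.0685],'blue':[.5945,.2038,.0695]}
YAW=.235; U=np.array([np.cos(YAW),np.sin(YAW),0]); L=np.array([-np.sin(YAW),np.cos(YAW),0]); D=.5*U-np.array([0,0,.866])
def grasp(c,back): goto(np.array(T[c])+D*(.0187-back),D,L)
E
python3 - <<'E'
from h import *
grasp('red',.09); print(robot.state())
E
```

```text
t 5.78 shift(old axes) mm [ 72.1 362.6  43. ] turn deg [ -5.09 -29.52 -18.69] shift(new axes) [-22.4 366.1  63.3]
{'t': 5.7833, 'joint_positions': array([-0.37130889,  0.18538759,  0.46507441,  1.73665157, -0.08671358,
        1.23635753,  1.58656936]), 'dq': array([-0.0925693 , -0.41622854,  0.04722697, -0.57049768,  0.21493621,
        0.91932461, -0.16780101]), 'effort': array([  0.89621102, -35.09426594,   3.06755081, -27.46203482,
        -0.06713397,  -0.62371049,   0.14853432]), 'tool_pos': array([ 0.56842685, -0.05041776,  0.17484235]), 'orientation': array([ 1.81369917e-03,  4.96417850e-02,  9.98765315e-01, -5.00177808e-04]), 'wrist_force': array([ 1.01317312e+00,  3.74527801e-02, -5.39136932e-04]), 'wrist_torque': array([ 0.05312321, -0.12206657, -0.02935361]), 'grasp_force': 0.0, 'finger_gap': 0.15315887172800313}
```

Request:
move_arm(commands=[{"x": 0.0072, "y": 0.0363, "z": 0, "ax": 0, "ay": 0, "az": 0, "hand": 0.045}, {"x": 0.0072, "y": 0.0363, "z": 0, "ax": 0, "ay": 0, "az": 0, "hand": 0.045}, {"x": 0.0072, "y": 0.0363, "z": 0, "ax": 0, "ay": 0, "az": 0, "hand": 0.045}, {"x": 0.0072, "y": 0.0363, "z": 0, "ax": 0, "ay": 0, "az": 0, "hand": 0.045}, {"x": 0.0072, "y": 0.0363, "z": 0, "ax": 0, "ay": 0, "az": 0, "hand": 0.045}, {"x": 0.0072, "y": 0.0363, "z": 0, "ax": 0, "ay": 0, "az": 0, "hand": 0.045}, {"x": 0.0072, "y": 0.0363, "z": 0, "ax": 0, "ay": 0, "az": 0, "hand": 0.045}, {"x": 0.0072, "y": 0.0363, "z": 0, "ax": 0, "ay": 0, "az": 0, "hand": 0.045}, {"x": 0.0072, "y": 0.0363, "z": 0, "ax": 0, "ay": 0, "az": 0, "hand": 0.045}, {"x": 0.0072, "y": 0.0363, "z": 0, "ax": 0, "ay": 0, "az": 0, "hand": 0.045}])

```text
t: 6.62
tool_pos: [0.5326, 0.3209, 0.1733]
orientation: [0.002, 0.05, 0.999, 0.001]
wrist_force: [1.3, 0.1, 0.2]
finger_gap: 0.517
grasp_force: 0.0
```

Request:
move_arm(commands=[{"x": 0, "y": 0, "z": 0, "ax": -0.85, "ay": -4.92, "az": -3.12, "hand": 0.045}, {"x": 0, "y": 0, "z": 0, "ax": -0.85, "ay": -4.92, "az": -3.12, "hand": 0.045}, {"x": 0, "y": 0, "z": 0, "ax": -0.85, "ay": -4.92, "az": -3.12, "hand": 0.045}, {"x": 0, "y": 0, "z": 0, "ax": -0.85, "ay": -4.92, "az": -3.12, "hand": 0.045}, {"x": 0, "y": 0, "z": 0, "ax": -0.85, "ay": -4.92, "az": -3.12, "hand": 0.045}, {"x": 0, "y": 0, "z": 0, "ax": -0.85, "ay": -4.92, "az": -3.12, "hand": 0.045}, {"x": 0, "y": 0, "z": 0, "ax": 0, "ay": 0, "az": 0, "hand": 0.045}])

```text
t: 7.2
tool_pos: [0.5279, 0.3174, 0.1698]
orientation: [0.255, -0.116, 0.96, 0.031]
wrist_force: [-1.6, -0.3, -1.1]
finger_gap: 0.519
grasp_force: 0.0
```

```bash
python3 - <<'E'
from h import *
grasp('red',.09);grasp('red',0); s=robot.state();print(s['tool_pos'],s['joint_positions'])
np.set_printoptions(precision=4,suppress=True)
im,d,P=cloud("top"); np.savez("top1",im=im,P=P,d=d); im2,d2,P2=cloud("scene"); np.savez("scene1",im=im2,P=P2,d=d2)
cv2.imwrite("pics/t3.png",cv2.resize(im[80:200,250:370,::-1],None,fx=5,fy=5,interpolation=2))
c=robot.camera_info("top");K=c["intrinsics"];M=rot(c["attitude"]).as_matrix()
def ray(u,v,z):
    e=M@np.array([(u-K[0,2])/K[0,0],-(v-K[1,2])/K[1,1],-1]); return c["xyz"]+e*(z-c["xyz"][2])/e[2]
m=(im.max(-1)<45)&(P[...,0]>.5)&(P[...,0]<.8)&(P[...,1]>-.4)&(P[...,1]<.01)&(P[...,2]>-.01)&(P[...,2]<.045)
k,l,st,_=cv2.connectedComponentsWithStats(m.astype(np.uint8)); b=1+st[1:,4].argmax()
cs,_=cv2.findContours(cv2.morphologyEx((l==b).astype(np.uint8),cv2.MORPH_CLOSE,np.ones((9,9))),0,2); r=cv2.minAreaRect(max(cs,key=cv2.contourArea))
for u,v in cv2.boxPoints(r): print((u,v),ray(u,v,.029))
E
```

```text
t 7.20 shift(old axes) mm [14.9 -1.1 35.8] turn deg [ 0.17 -0.26  0.24] shift(new axes) [15.1 -1.1 35.8]
t 7.20 shift(old axes) mm [ 14.5  -1.4 125.8] turn deg [ 0.17 -0.26  0.24] shift(new axes) [ 15.1  -1.1 125.8]
[0.52788258 0.31742419 0.16975471] [-0.89326862 -0.04135694  0.16702504  2.0700226   0.38682079  0.68087108
  0.8368748 ]
(np.float32(268.53394), np.float32(173.78734)) [ 0.6037 -0.0359  0.029 ]
(np.float32(271.73077), np.float32(106.65386)) [ 0.7832 -0.0494  0.029 ]
(np.float32(355.25568), np.float32(110.63124)) [ 0.7653 -0.2692  0.029 ]
(np.float32(352.05884), np.float32(177.76471)) [ 0.587 -0.252  0.029]
```

View pics/t3.png

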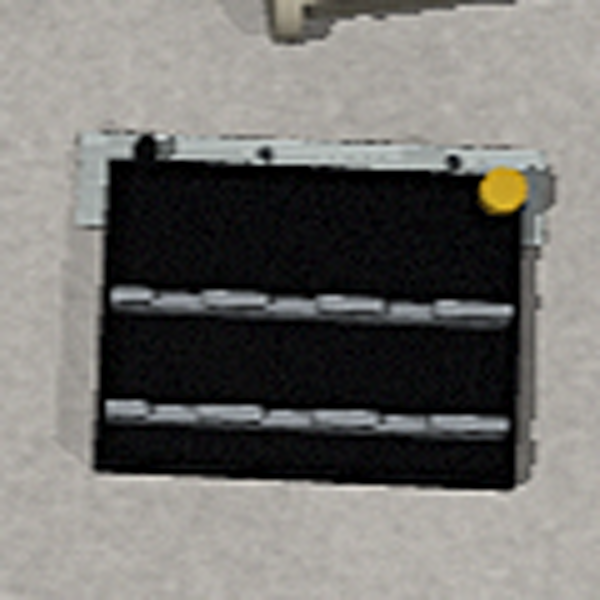

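Tray is square on its strip. In the crop, notch gaps lie at x≈409/293/179 on the rear rail (y≈308/303/298) and x≈403/287/173 on the front rail (y≈424/418/412), the pin end being on the right.

```bash
python3 - <<'E'
from h import *
np.set_printoptions(precision=4,suppress=True)
c=robot.camera_info("top");K=c["intrinsics"];M=rot(c["attitude"]).as_matrix()
def ray(x,y,z):
    u=250+x/5-.4;v=80+y/5-.4
    e=M@np.array([(u-K[0,2])/K[0,0],-(v-K[1,2])/K[1,1],-1]); return c["xyz"]+e*(z-c["xyz"][2])/e[2]
r=np.array([ray(*p,.028) for p in((409,308),(293,303),(179,298))]);f=np.array([ray(*p,.028) for p in((403,424),(287,418),(173,412))])
print(r,f,"\nmid",(r+f)/2); dy=(r+f)[2]-(r+f)[0]; print("yaw from y",np.arctan2(-dy[0],dy[1]),"spacing",np.linalg.norm(dy)/4, "from x",np.arctan2(*(r-f).mean(0)[1::-1]),np.linalg.norm((r-f).mean(0)))
k=ray(503,190,.056); print("pin",k)
a,b=ray(80,131,.005),ray(548,153,.005); print("strip",a,b,np.arctan2(-(a-b)[0],(a-b)[1]))
for nm in "top","scene":
    F=np.load(nm+"1.npz");P,im=F["P"],F["im"].astype(int)
    m=(im.min(-1)>75)&(P[...,2]>.02)&(P[...,2]<.055)&(P[...,0]>.6)&(P[...,0]<.73)&(P[...,1]>-.26)&(P[...,1]<-.05)&(np.ptp(im,-1)<40)
    q=P[m]; print(nm,len(q),q.mean(0),np.percentile(q[:,2],[10,50,90]))
    y=-.073; ex=np.array([np.cos(y),np.sin(y)]); t=q[:,:2]@ex; h,e=np.histogram(t,np.arange(.6,.78,.004)); print(list(zip(e.round(3),h)))
E
```

```text
[[ 0.6854 -0.203   0.028 ]
 [ 0.6899 -0.1425  0.028 ]
 [ 0.6944 -0.0828  0.028 ]] [[ 0.6239 -0.1972  0.028 ]
 [ 0.6288 -0.137   0.028 ]
 [ 0.6338 -0.0777  0.028 ]] 
mid [[ 0.6546 -0.2001  0.028 ]
 [ 0.6594 -0.1397  0.028 ]
 [ 0.6641 -0.0802  0.028 ]]
yaw from y -0.07869702570067069 spacing 0.06013529191104924 from x -0.08919337338790223 0.06130079154098888
pin [ 0.7397 -0.2501  0.056 ]
strip [ 0.7932 -0.0333  0.005 ] [ 0.7729 -0.2845  0.005 ] -0.08061788452544634
top 460 [ 0.657  -0.1496  0.0363] [0.0276 0.0386 0.0439]
[(np.float64(0.6), np.int64(0)), (np.float64(0.604), np.int64(0)), (np.float64(0.608), np.int64(0)), (np.float64(0.612), np.int64(0)), (np.float64(0.616), np.int64(0)), (np.float64(0.62), np.int64(0)), (np.float64(0.624), np.int64(0)), (np.float64(0.628), np.int64(1)), (np.float64(0.632), np.int64(95)), (np.float64(0.636), np.int64(120)), (np.float64(0.64), np.int64(17)), (np.float64(0.644), np.int64(0)), (np.float64(0.648), np.int64(0)), (np.float64(0.652), np.int64(0)), (np.float64(0.656), np.int64(0)), (np.float64(0.66), np.int64(0)), (np.float64(0.664), np.int64(0)
[... 1838 characters left out ...]
4(0.696), np.int64(99)), (np.float64(0.7), np.int64(51)), (np.float64(0.704), np.int64(1)), (np.float64(0.708), np.int64(0)), (np.float64(0.712), np.int64(0)), (np.float64(0.716), np.int64(1)), (np.float64(0.72), np.int64(1)), (np.float64(0.724), np.int64(0)), (np.float64(0.728), np.int64(0)), (np.float64(0.732), np.int64(0)), (np.float64(0.736), np.int64(0)), (np.float64(0.74), np.int64(0)), (np.float64(0.744), np.int64(0)), (np.float64(0.748), np.int64(0)), (np.float64(0.752), np.int64(0)), (np.float64(0.756), np.int64(0)), (np.float64(0.76), np.int64(0)), (np.float64(0.764), np.int64(0)), (np.float64(0.768), np.int64(0)), (np.float64(0.772), np.int64(0)), (np.float64(0.776), np.int64(0))]
```

Request:
move_arm(commands=[{"x": 0.0149, "y": -0.0012, "z": 0.015, "ax": 0.17, "ay": -0.26, "az": 0.24, "hand": 0.045}, {"x": 0, "y": 0, "z": 0.025, "ax": 0, "ay": 0, "az": 0, "hand": 0.045}, {"x": 0, "y": 0, "z": 0.025, "ax": 0, "ay": 0, "az": 0, "hand": 0.045}, {"x": 0, "y": 0, "z": 0, "ax": 0, "ay": 0, "az": 0, "hand": 0.045}, {"x": 0, "y": 0, "z": 0, "ax": 0, "ay": 0, "az": 0, "hand": 0.045}])

```text
t: 7.72
tool_pos: [0.5522, 0.3223, 0.1087]
orientation: [0.257, -0.11, 0.96, 0.03]
wrist_force: [-1.4, -0.5, 0.6]
finger_gap: 0.516
grasp_force: 0.0
```

```bash
python3 - <<'E'
from h import *
grasp('red',0)
E
```

```text
t 7.72 shift(old axes) mm [ 6.1 -0.  60.5] turn deg [-0.13  0.03 -0.31] shift(new axes) [ 6.  -0.1 60.5]
```

Request:
move_arm(commands=[{"x": 0.006, "y": 0, "z": 0.02, "ax": 0, "ay": 0, "az": 0, "hand": 0.045}, {"x": 0, "y": 0, "z": 0.02, "ax": 0, "ay": 0, "az": 0, "hand": 0.045}, {"x": 0, "y": 0, "z": 0.014, "ax": 0, "ay": 0, "az": 0, "hand": 0.045}, {"x": 0, "y": 0, "z": 0.0055, "ax": 0, "ay": 0, "az": 0, "hand": 0.045}, {"x": 0, "y": 0, "z": 0, "ax": 0, "ay": 0, "az": 0, "hand": 0.045}, {"x": 0, "y": 0, "z": 0, "ax": 0, "ay": 0, "az": 0, "hand": 0.045}])

```text
t: 8.22
tool_pos: [0.5752, 0.3289, 0.0558]
orientation: [0.258, -0.111, 0.959, 0.031]
wrist_force: [-0.6, 0.8, -0.3]
finger_gap: 0.515
grasp_force: 0.0
```

```bash
python3 - <<'E'
from h import *
grasp('red',0)
E
```

```text
t 8.22 shift(old axes) mm [ 0.3 -1.3  2.8] turn deg [ 0.03  0.18 -0.23] shift(new axes) [ 0.3 -1.3  2.8]
```

Request:
move_arm(commands=[{"x": 0, "y": -0.001, "z": 0.002, "ax": 0, "ay": 0, "az": 0, "hand": 0.045}, {"x": 0, "y": 0, "z": 0, "ax": 0, "ay": 0, "az": 0, "hand": 0.03}, {"x": 0, "y": 0, "z": 0, "ax": 0, "ay": 0, "az": 0, "hand": 0}, {"x": 0, "y": 0, "z": 0, "ax": 0, "ay": 0, "az": 0, "hand": 0}, {"x": 0, "y": 0, "z": 0, "ax": 0, "ay": 0, "az": 0, "hand": 0}, {"x": 0, "y": 0, "z": 0, "ax": 0, "ay": 0, "az": 0, "hand": 0}, {"x": 0, "y": 0, "z": 0, "ax": 0, "ay": 0, "az": 0, "hand": 0}])

```text
t: 8.8
tool_pos: [0.5755, 0.3276, 0.0527]
orientation: [0.258, -0.112, 0.959, 0.031]
wrist_force: [-0.9, -0.4, 0.9]
finger_gap: 0.157
grasp_force: 30.0
```

Request:
move_arm(commands=[{"x": 0, "y": 0, "z": -0.008, "ax": 0, "ay": 0, "az": 0, "hand": 0}, {"x": 0, "y": 0, "z": -0.015, "ax": 0, "ay": 0, "az": 0, "hand": 0}, {"x": 0, "y": 0, "z": -0.025, "ax": 0, "ay": 0, "az": 0, "hand": 0}, {"x": 0, "y": 0, "z": -0.025, "ax": 0, "ay": 0, "az": 0, "hand": 0}, {"x": 0, "y": 0, "z": -0.025, "ax": 0, "ay": 0, "az": 0, "hand": 0}, {"x": 0, "y": 0, "z": -0.025, "ax": 0, "ay": 0, "az": 0, "hand": 0}])

```text
t: 9.3
tool_pos: [0.5144, 0.3127, 0.16]
orientation: [0.257, -0.112, 0.959, 0.031]
wrist_force: [-0.0, -0.1, -0.4]
finger_gap: 0.158
grasp_force: 30.0
```

```bash
cat >> h.py <<'E'
YT=-.08; N={1:[.6545,-.200],2:[.6593,-.140],3:[.664,-.0802]}
def place(n,z): goto([*N[n],z],[0,0,-1],[-np.sin(YT),np.cos(YT),0])
E
python3 - <<'E'
from h import *
place(1,.15)
s=robot.state(); M=rot(s["orientation"]).as_matrix(); tp=s["tool_pos"]
from m import *
np.set_printoptions(precision=4,suppress=True)
for n in "top","scene":
    im,d,P=cloud(n); g=tp-M[:,2]*.0187
    m=colmask(im,'red')&(np.linalg.norm(P-g,axis=-1)<.08); q=(P[m]-tp)@M
    print(n,m.sum(),"tool-frame mean",q.mean(0),np.percentile(q[:,0],[2,98]),np.linalg.svd(q-q.mean(0),full_matrices=False)[2][0])
E
```

```text
t 9.30 shift(old axes) mm [ -11.3 -531.2   17.3] turn deg [ 4.76 29.79 17.46] shift(new axes) [-180.7 -499.8   10. ]
top 73 tool-frame mean [-0.0348 -0.0015 -0.022 ] [-0.051  -0.0183] [ 0.9999  0.0012 -0.0136]
scene 126 tool-frame mean [-0.0141  0.0017 -0.0264] [-0.0541  0.0362] [-1.      0.0051  0.0006]
```

Request:
move_arm(commands=[{"x": 0, "y": 0, "z": 0, "ax": 0.79, "ay": 4.97, "az": 2.91, "hand": 0}, {"x": 0, "y": 0, "z": 0, "ax": 0.79, "ay": 4.97, "az": 2.91, "hand": 0}, {"x": 0, "y": 0, "z": 0, "ax": 0.79, "ay": 4.97, "az": 2.91, "hand": 0}, {"x": 0, "y": 0, "z": 0, "ax": 0.79, "ay": 4.97, "az": 2.91, "hand": 0}, {"x": 0, "y": 0, "z": 0, "ax": 0.79, "ay": 4.97, "az": 2.91, "hand": 0}, {"x": 0, "y": 0, "z": 0, "ax": 0.79, "ay": 4.97, "az": 2.91, "hand": 0}, {"x": 0, "y": -0.02, "z": 0, "ax": 0, "ay": 0, "az": 0, "hand": 0}])

```text
t: 9.98
tool_pos: [0.5156, 0.2964, 0.1556]
orientation: [-0.002, 0.04, 0.999, -0.001]
wrist_force: [-0.3, 0.3, -0.2]
finger_gap: 0.155
grasp_force: 30.0
```

Request:
move_arm(commands=[{"x": -0.012, "y": -0.032, "z": 0, "ax": 0, "ay": 0, "az": 0, "hand": 0}, {"x": -0.012, "y": -0.032, "z": 0, "ax": 0, "ay": 0, "az": 0, "hand": 0}, {"x": -0.012, "y": -0.032, "z": 0, "ax": 0, "ay": 0, "az": 0, "hand": 0}, {"x": -0.012, "y": -0.032, "z": 0, "ax": 0, "ay": 0, "az": 0, "hand": 0}, {"x": -0.012, "y": -0.032, "z": 0, "ax": 0, "ay": 0, "az": 0, "hand": 0}, {"x": -0.012, "y": -0.032, "z": 0, "ax": 0, "ay": 0, "az": 0, "hand": 0}, {"x": -0.012, "y": -0.032, "z": 0, "ax": 0, "ay": 0, "az": 0, "hand": 0}, {"x": -0.012, "y": -0.032, "z": 0, "ax": 0, "ay": 0, "az": 0, "hand": 0}, {"x": -0.012, "y": -0.032, "z": 0, "ax": 0, "ay": 0, "az": 0, "hand": 0}, {"x": -0.012, "y": -0.032, "z": 0, "ax": 0, "ay": 0, "az": 0, "hand": 0}, {"x": -0.012, "y": -0.032, "z": 0, "ax": 0, "ay": 0, "az": 0, "hand": 0}, {"x": -0.012, "y": -0.032, "z": 0, "ax": 0, "ay": 0, "az": 0, "hand": 0}])

```text
t: 10.98
tool_pos: [0.6267, -0.1027, 0.1578]
orientation: [-0.001, 0.04, 0.999, 0.0]
wrist_force: [0.1, 0.3, -0.7]
finger_gap: 0.157
grasp_force: 30.0
```

```bash
python3 - <<'E'
from h import *
place(1,.0165); print(robot.state()["tool_pos"])
E
```

```text
t 10.98 shift(old axes) mm [-35.7 -94.8 141.2] turn deg [ 0.02 -0.08  0.01] shift(new axes) [-35.5 -94.8 141.3]
[ 0.62669831 -0.10269945  0.15775838]
```

Request:
move_arm(commands=[{"x": -0.009, "y": -0.0235, "z": 0.01, "ax": 0, "ay": 0, "az": 0, "hand": 0}, {"x": -0.009, "y": -0.0235, "z": 0.02, "ax": 0, "ay": 0, "az": 0, "hand": 0}, {"x": -0.009, "y": -0.0235, "z": 0.02, "ax": 0, "ay": 0, "az": 0, "hand": 0}, {"x": -0.008, "y": -0.02, "z": 0.02, "ax": 0, "ay": 0, "az": 0, "hand": 0}, {"x": 0, "y": 0, "z": 0.01, "ax": 0, "ay": 0, "az": 0, "hand": 0}, {"x": 0, "y": 0, "z": 0, "ax": 0, "ay": 0, "az": 0, "hand": 0}, {"x": 0, "y": 0, "z": 0, "ax": 0, "ay": 0, "az": 0, "hand": 0}])

```text
t: 11.57
tool_pos: [0.6538, -0.1928, 0.0774]
orientation: [-0.001, 0.04, 0.999, 0.001]
wrist_force: [-0.5, 0.7, -0.5]
finger_gap: 0.159
grasp_force: 30.0
```

```bash
python3 - <<'E'
from m import *
place(1,.0165); s=robot.state(); M=rot(s["orientation"]).as_matrix(); tp=s["tool_pos"]; print(tp)
np.set_printoptions(precision=4,suppress=True)
for n in "top","scene":
    im,d,P=cloud(n); g=tp-M[:,2]*.0187
    m=colmask(im,'red')&(np.linalg.norm(P-g,axis=-1)<.08); q=(P[m]-tp)@M
    print(n,m.sum(),"tool-frame mean",q.mean(0),np.percentile(q[:,0],[2,98]),np.linalg.svd(q-q.mean(0),full_matrices=False)[2][0])
    if n=="scene": cv2.imwrite("pics/s1.png",cv2.resize(im[100:260,100:300,::-1],None,fx=3.7,fy=3.7,interpolation=2))
E
```

```text
t 11.57 shift(old axes) mm [-1.4 -7.2 60.8] turn deg [ 0.09 -0.15  0.03] shift(new axes) [-1.2 -7.1 60.9]
[ 0.65384219 -0.19280314  0.07736015]<stdin>:7: RuntimeWarning: Mean of empty slice.
  ret = um.true_divide(
Traceback (most recent call last):
IndexError: index -1 is out of bounds for axis 0 with size 0
```

Request:
move_arm(commands=[{"x": -0.0013, "y": -0.0072, "z": 0, "ax": 0, "ay": 0, "az": 0, "hand": 0}, {"x": 0, "y": 0, "z": 0.02, "ax": 0, "ay": 0, "az": 0, "hand": 0}, {"x": 0, "y": 0, "z": 0.015, "ax": 0, "ay": 0, "az": 0, "hand": 0}, {"x": 0, "y": 0, "z": 0.01, "ax": 0, "ay": 0, "az": 0, "hand": 0}, {"x": 0, "y": 0, "z": 0, "ax": 0, "ay": 0, "az": 0, "hand": 0}])

```text
t: 12.03
tool_pos: [0.6535, -0.1997, 0.0309]
orientation: [-0.002, 0.039, 0.999, 0.001]
wrist_force: [0.3, 2.2, -0.2]
finger_gap: 0.162
grasp_force: 30.0
```

```bash
python3 - <<'E'
from m import *
place(1,.0165); s=robot.state(); M=rot(s["orientation"]).as_matrix(); tp=s["tool_pos"]; print(tp)
im,d,P=cloud("scene"); cv2.imwrite("pics/s1.png",cv2.resize(im[100:260,100:300,::-1],None,fx=3.7,fy=3.7,interpolation=2))
E
```

```text
t 12.03 shift(old axes) mm [-1.1 -0.3 14.4] turn deg [ 0.11 -0.26  0.07] shift(new axes) [-1.  -0.2 14.4]
[ 0.6534789  -0.19966949  0.03090782]
```

View pics/s1.png

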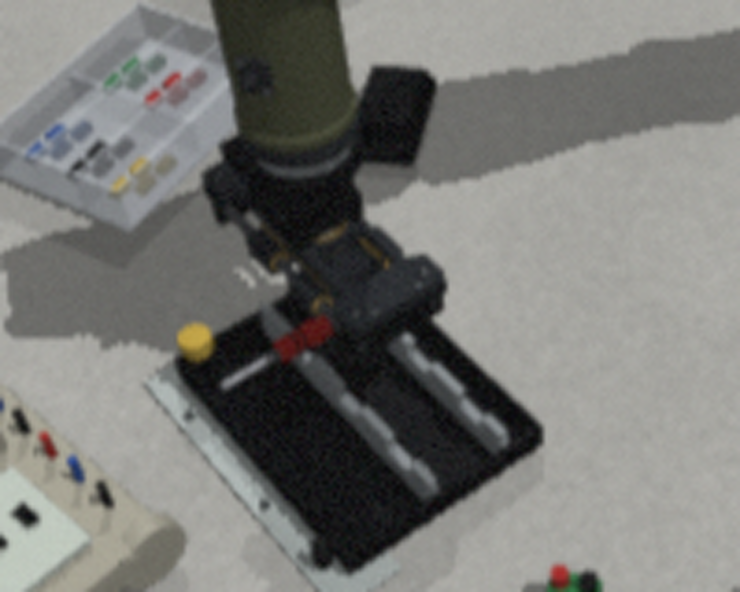

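The driver hangs over the first notch by the knob at (300,345), tip to the back wall. I'll lower gently.

Request:
move_arm(commands=[{"x": -0.001, "y": 0, "z": 0.004, "ax": 0, "ay": 0, "az": 0, "hand": 0}, {"x": 0, "y": 0, "z": 0.004, "ax": 0, "ay": 0, "az": 0, "hand": 0}, {"x": 0, "y": 0, "z": 0.002, "ax": 0, "ay": 0, "az": 0, "hand": 0}, {"x": 0, "y": 0, "z": 0, "ax": 0, "ay": 0, "az": 0, "hand": 0}])

```text
t: 12.42
tool_pos: [0.6561, -0.2011, 0.0234]
orientation: [-0.0, 0.04, 0.999, 0.0]
wrist_force: [-1.3, 0.2, -1.0]
finger_gap: 0.156
grasp_force: 30.0
```

Request:
move_arm(commands=[{"x": 0, "y": 0, "z": 0.002, "ax": 0, "ay": 0, "az": 0, "hand": 0}, {"x": 0, "y": 0, "z": 0.0015, "ax": 0, "ay": 0, "az": 0, "hand": 0}, {"x": 0, "y": 0, "z": 0, "ax": 0, "ay": 0, "az": 0, "hand": 0}])

```text
t: 12.67
tool_pos: [0.6565, -0.2014, 0.0205]
orientation: [0.0, 0.04, 0.999, 0.0]
wrist_force: [-0.7, -0.6, 1.0]
finger_gap: 0.156
grasp_force: 30.0
```

Request:
move_arm(commands=[{"x": 0, "y": 0, "z": 0.002, "ax": 0, "ay": 0, "az": 0, "hand": 0}, {"x": 0, "y": 0, "z": 0.001, "ax": 0, "ay": 0, "az": 0, "hand": 0}, {"x": 0, "y": 0, "z": 0, "ax": 0, "ay": 0, "az": 0, "hand": 0}])

```text
t: 12.92
tool_pos: [0.6565, -0.2014, 0.0204]
orientation: [0.0, 0.04, 0.999, 0.001]
wrist_force: [-6.5, 2.6, 16.2]
finger_gap: 0.151
grasp_force: 30.0
```

Request:
move_arm(commands=[{"x": 0, "y": 0, "z": 0.001, "ax": 0, "ay": 0, "az": 0, "hand": 0}, {"x": 0, "y": 0, "z": 0.001, "ax": 0, "ay": 0, "az": 0, "hand": 0}, {"x": 0, "y": 0, "z": 0, "ax": 0, "ay": 0, "az": 0, "hand": 0}])

```text
t: 13.17
tool_pos: [0.6566, -0.2014, 0.0203]
orientation: [0.001, 0.04, 0.999, 0.001]
wrist_force: [-11.2, 3.8, 24.8]
finger_gap: 0.159
grasp_force: 30.0
```

Request:
move_arm(commands=[{"x": 0, "y": 0, "z": -0.004, "ax": 0, "ay": 0, "az": 0, "hand": 0}, {"x": 0, "y": 0, "z": 0, "ax": 0, "ay": 0, "az": 0, "hand": 0}, {"x": 0, "y": 0, "z": 0, "ax": 0, "ay": 0, "az": 0, "hand": 0.02}, {"x": 0, "y": 0, "z": 0, "ax": 0, "ay": 0, "az": 0, "hand": 0.03}, {"x": 0, "y": 0, "z": 0, "ax": 0, "ay": 0, "az": 0, "hand": 0.034}, {"x": 0, "y": 0, "z": 0, "ax": 0, "ay": 0, "az": 0, "hand": 0.034}, {"x": 0, "y": 0, "z": -0.01, "ax": 0, "ay": 0, "az": 0, "hand": 0.034}, {"x": 0, "y": 0, "z": -0.03, "ax": 0, "ay": 0, "az": 0, "hand": 0.034}, {"x": 0, "y": 0, "z": -0.04, "ax": 0, "ay": 0, "az": 0, "hand": 0.045}, {"x": 0, "y": 0, "z": -0.04, "ax": 0, "ay": 0, "az": 0, "hand": 0.045}, {"x": 0, "y": 0, "z": -0.03, "ax": 0, "ay": 0, "az": 0, "hand": 0.045}])

```text
t: 14.08
tool_pos: [0.657, -0.202, 0.1734]
orientation: [0.002, 0.04, 0.999, -0.0]
wrist_force: [1.0, -0.2, 0.8]
finger_gap: 0.494
grasp_force: 0.0
```

```bash
python3 - <<'E'
from h import *
grasp('yellow',.09)
goto([.54,.2,.17],[0,0,-1],[.08,.997,0])
E
```

```text
t 14.08 shift(old axes) mm [150.3 448.   42.6] turn deg [ -4.76 -29.56 -17.63] shift(new axes) [ 24.9 472.5  35.5]
t 14.08 shift(old axes) mm [148.8 391.3   2.8] turn deg [-0.01  0.19 -0.01] shift(new axes) [148.8 391.3   3.4]
```

Request:
move_arm(commands=[{"x": 0.0125, "y": 0.0373, "z": 0, "ax": 0, "ay": 0, "az": 0, "hand": 0.045}, {"x": 0.0125, "y": 0.0373, "z": 0, "ax": 0, "ay": 0, "az": 0, "hand": 0.045}, {"x": 0.0125, "y": 0.0373, "z": 0, "ax": 0, "ay": 0, "az": 0, "hand": 0.045}, {"x": 0.0125, "y": 0.0373, "z": 0, "ax": 0, "ay": 0, "az": 0, "hand": 0.045}, {"x": 0.0125, "y": 0.0373, "z": 0, "ax": 0, "ay": 0, "az": 0, "hand": 0.045}, {"x": 0.0125, "y": 0.0373, "z": 0, "ax": 0, "ay": 0, "az": 0, "hand": 0.045}, {"x": 0.0125, "y": 0.0373, "z": 0, "ax": 0, "ay": 0, "az": 0, "hand": 0.045}, {"x": 0.0125, "y": 0.0373, "z": 0, "ax": 0, "ay": 0, "az": 0, "hand": 0.045}, {"x": 0.0125, "y": 0.0373, "z": 0, "ax": 0, "ay": 0, "az": 0, "hand": 0.045}, {"x": 0.0125, "y": 0.0373, "z": 0, "ax": 0, "ay": 0, "az": 0, "hand": 0.045}, {"x": 0.0125, "y": 0.0373, "z": 0, "ax": 0, "ay": 0, "az": 0, "hand": 0.045}, {"x": 0.0125, "y": 0.0373, "z": 0, "ax": 0, "ay": 0, "az": 0, "hand": 0.045}])

```text
t: 15.08
tool_pos: [0.5418, 0.2584, 0.1704]
orientation: [0.0, 0.04, 0.999, 0.001]
wrist_force: [1.1, 0.0, 0.2]
finger_gap: 0.519
grasp_force: 0.0
```

Request:
move_arm(commands=[{"x": 0, "y": 0, "z": 0, "ax": -0.79, "ay": -4.93, "az": -2.94, "hand": 0.045}, {"x": 0, "y": 0, "z": 0, "ax": -0.79, "ay": -4.93, "az": -2.94, "hand": 0.045}, {"x": 0, "y": 0, "z": 0, "ax": -0.79, "ay": -4.93, "az": -2.94, "hand": 0.045}, {"x": 0, "y": 0, "z": 0, "ax": -0.79, "ay": -4.93, "az": -2.94, "hand": 0.045}, {"x": 0, "y": 0, "z": 0, "ax": -0.79, "ay": -4.93, "az": -2.94, "hand": 0.045}, {"x": 0, "y": 0, "z": 0, "ax": -0.79, "ay": -4.93, "az": -2.94, "hand": 0.045}, {"x": 0, "y": 0, "z": 0, "ax": 0, "ay": 0, "az": 0, "hand": 0.045}, {"x": 0, "y": 0, "z": 0, "ax": 0, "ay": 0, "az": 0, "hand": 0.045}])

```text
t: 15.75
tool_pos: [0.5414, 0.2561, 0.1694]
orientation: [0.255, -0.113, 0.96, 0.031]
wrist_force: [0.3, -0.0, 1.4]
finger_gap: 0.513
grasp_force: 0.0
```

```bash
cat > chk.py <<'E'
import sys
from m import *
np.set_printoptions(precision=4,suppress=True)
e=np.array([np.cos(YT),np.sin(YT)]);l=np.array([-e[1],e[0]])
ims=[]
for n in "top","scene":
    im,d,P=cloud(n); ims.append(im)
    for i,c in enumerate(('red','yellow','blue')):
        m=colmask(im,c)&reg(P,N[i+1][0]-.07,N[i+1][0]+.065,N[i+1][1]-.03,N[i+1][1]+.03,.02,.075)
        q=P[m]
        if len(q)<15: continue
        x=(q[:,:2]-N[i+1])@e;y=(q[:,:2]-N[i+1])@l
        print(n,c,len(q),"x",np.percentile(x,[3,50,97]),"y",np.median(y),"yslope %.3f"%np.polyfit(x,y,1)[0],"ztop",np.median(q[:,2]),"zslope %.3f"%np.polyfit(x,q[:,2],1)[0])
if len(sys.argv)>1:
    a=cv2.resize(ims[0][90:190,250:370,::-1],None,fx=3.3,fy=3.3,interpolation=2);b=cv2.resize(ims[1][150:250,120:260,::-1],(400,330),interpolation=2)
    cv2.imwrite(f"pics/{sys.argv[1]}.png",np.hstack([a,b[:a.shape[0]]]))
E
python3 chk.py c1; python3 -c "
from h import *
grasp('yellow',.0)"
```

```text
top red 195 x [-0.043   0.0012  0.0498] y -0.0007675823960554954 yslope -0.000 ztop 0.04322357809185684 zslope -0.002
scene red 210 x [-0.0437  0.0049  0.0508] y 0.003555023962444978 yslope 0.018 ztop 0.04162246458898211 zslope -0.001
t 15.85 shift(old axes) mm [ 21.1  -0.7 125.2] turn deg [ 0.09 -0.09 -0.15] shift(new axes) [ 21.3  -0.5 125.1]
```

View pics/c1.png

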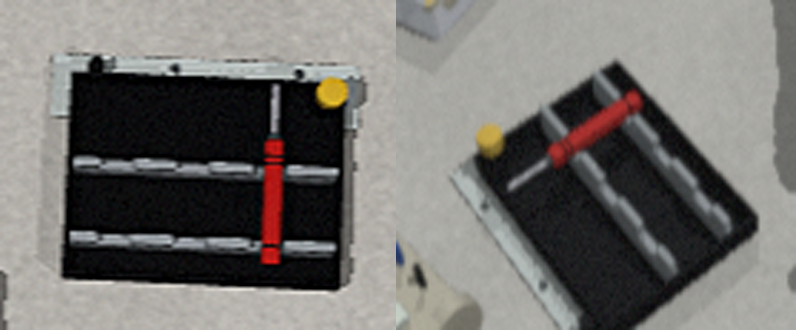

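The driver lies home in both rails at the pin end, level, about 3 mm off along. Next the lifter.

Request:
move_arm(commands=[{"x": 0.0205, "y": -0.0007, "z": 0.01, "ax": 0, "ay": 0, "az": 0, "hand": 0.045}, {"x": 0, "y": 0, "z": 0.025, "ax": 0, "ay": 0, "az": 0, "hand": 0.045}, {"x": 0, "y": 0, "z": 0.025, "ax": 0, "ay": 0, "az": 0, "hand": 0.045}, {"x": 0, "y": 0, "z": 0.025, "ax": 0, "ay": 0, "az": 0, "hand": 0.045}, {"x": 0, "y": 0, "z": 0, "ax": 0, "ay": 0, "az": 0, "hand": 0.045}])

```text
t: 16.27
tool_pos: [0.5676, 0.2608, 0.0819]
orientation: [0.253, -0.112, 0.96, 0.029]
wrist_force: [-1.0, -0.6, 0.1]
finger_gap: 0.516
grasp_force: 0.0
```

```bash
python3 -c "
from h import *
grasp('yellow',.0)"
```

```text
t 16.27 shift(old axes) mm [-3.   1.7 35.8] turn deg [-0.17 -0.45 -0.06] shift(new axes) [-2.8  1.6 35.8]
```

Request:
move_arm(commands=[{"x": -0.003, "y": 0.0017, "z": 0.01, "ax": 0, "ay": 0, "az": 0, "hand": 0.045}, {"x": 0, "y": 0, "z": 0.014, "ax": 0, "ay": 0, "az": 0, "hand": 0.045}, {"x": 0, "y": 0, "z": 0.01, "ax": 0, "ay": 0, "az": 0, "hand": 0.045}, {"x": 0, "y": 0, "z": 0.002, "ax": 0, "ay": 0, "az": 0, "hand": 0.045}, {"x": 0, "y": 0, "z": 0, "ax": 0, "ay": 0, "az": 0, "hand": 0.045}, {"x": 0, "y": 0, "z": 0, "ax": 0, "ay": 0, "az": 0, "hand": 0.03}, {"x": 0, "y": 0, "z": 0, "ax": 0, "ay": 0, "az": 0, "hand": 0}, {"x": 0, "y": 0, "z": 0, "ax": 0, "ay": 0, "az": 0, "hand": 0}, {"x": 0, "y": 0, "z": 0, "ax": 0, "ay": 0, "az": 0, "hand": 0}, {"x": 0, "y": 0, "z": 0, "ax": 0, "ay": 0, "az": 0, "hand": 0}, {"x": 0, "y": 0, "z": 0, "ax": 0, "ay": 0, "az": 0, "hand": 0}])

```text
t: 17.18
tool_pos: [0.586, 0.2685, 0.0562]
orientation: [0.256, -0.113, 0.96, 0.031]
wrist_force: [-0.6, 0.9, 1.8]
finger_gap: 0.158
grasp_force: 30.0
```

```bash
python3 -c "
from h import *
grasp('yellow',.0)"
```

```text
t 17.18 shift(old axes) mm [ 1.4 -1.6  3.7] turn deg [ 0.09 -0.12 -0.03] shift(new axes) [ 1.4 -1.6  3.7]
```

Request:
move_arm(commands=[{"x": 0, "y": 0, "z": -0.008, "ax": 0, "ay": 0, "az": 0, "hand": 0}, {"x": 0, "y": 0, "z": -0.015, "ax": 0, "ay": 0, "az": 0, "hand": 0}, {"x": 0, "y": 0, "z": -0.025, "ax": 0, "ay": 0, "az": 0, "hand": 0}, {"x": 0, "y": 0, "z": -0.025, "ax": 0, "ay": 0, "az": 0, "hand": 0}, {"x": 0, "y": 0, "z": -0.025, "ax": 0, "ay": 0, "az": 0, "hand": 0}, {"x": 0, "y": 0, "z": -0.025, "ax": 0, "ay": 0, "az": 0, "hand": 0}, {"x": 0, "y": 0, "z": 0, "ax": 0, "ay": 0, "az": 0, "hand": 0}])

```text
t: 17.77
tool_pos: [0.5267, 0.2554, 0.1678]
orientation: [0.258, -0.113, 0.959, 0.033]
wrist_force: [0.6, -0.3, 0.2]
finger_gap: 0.157
grasp_force: 30.0
```

Request:
move_arm(commands=[{"x": 0, "y": 0, "z": 0, "ax": 0.79, "ay": 4.97, "az": 2.91, "hand": 0}, {"x": 0, "y": 0, "z": 0, "ax": 0.79, "ay": 4.97, "az": 2.91, "hand": 0}, {"x": 0, "y": 0, "z": 0, "ax": 0.79, "ay": 4.97, "az": 2.91, "hand": 0}, {"x": 0, "y": 0, "z": 0, "ax": 0.79, "ay": 4.97, "az": 2.91, "hand": 0}, {"x": 0, "y": 0, "z": 0, "ax": 0.79, "ay": 4.97, "az": 2.91, "hand": 0}, {"x": 0, "y": 0, "z": 0, "ax": 0.79, "ay": 4.97, "az": 2.91, "hand": 0}, {"x": 0, "y": 0, "z": 0, "ax": 0, "ay": 0, "az": 0, "hand": 0}])

```text
t: 18.35
tool_pos: [0.529, 0.2533, 0.161]
orientation: [-0.003, 0.04, 0.999, -0.002]
wrist_force: [0.0, -0.6, -0.6]
finger_gap: 0.157
grasp_force: 30.0
```

```bash
python3 -c "
from h import *
place(2,.15)"
```

```text
t 18.35 shift(old axes) mm [-161.7 -381.5   11.5] turn deg [-0.21 -0.34 -0.04] shift(new axes) [-161.3 -381.7   11. ]
```

12 rows of (-13.4, -31.8).

Request:
move_arm(commands=[{"x": -0.0134, "y": -0.0318, "z": 0, "ax": -0.2, "ay": -0.3, "az": 0, "hand": 0}, {"x": -0.0134, "y": -0.0318, "z": 0, "ax": 0, "ay": 0, "az": 0, "hand": 0}, {"x": -0.0134, "y": -0.0318, "z": 0, "ax": 0, "ay": 0, "az": 0, "hand": 0}, {"x": -0.0134, "y": -0.0318, "z": 0, "ax": 0, "ay": 0, "az": 0, "hand": 0}, {"x": -0.0134, "y": -0.0318, "z": 0, "ax": 0, "ay": 0, "az": 0, "hand": 0}, {"x": -0.0134, "y": -0.0318, "z": 0, "ax": 0, "ay": 0, "az": 0, "hand": 0}, {"x": -0.0134, "y": -0.0318, "z": 0, "ax": 0, "ay": 0, "az": 0, "hand": 0}, {"x": -0.0134, "y": -0.0318, "z": 0, "ax": 0, "ay": 0, "az": 0, "hand": 0}, {"x": -0.0134, "y": -0.0318, "z": 0, "ax": 0, "ay": 0, "az": 0, "hand": 0}, {"x": -0.0134, "y": -0.0318, "z": 0, "ax": 0, "ay": 0, "az": 0, "hand": 0}, {"x": -0.0134, "y": -0.0318, "z": 0, "ax": 0, "ay": 0, "az": 0, "hand": 0}, {"x": -0.0134, "y": -0.0318, "z": 0, "ax": 0, "ay": 0, "az": 0, "hand": 0}])

```text
t: 19.35
tool_pos: [0.6571, -0.14, 0.1613]
orientation: [0.001, 0.038, 0.999, 0.001]
wrist_force: [0.9, -0.5, -0.6]
finger_gap: 0.165
grasp_force: 30.0
```

Request:
move_arm(commands=[{"x": 0, "y": 0, "z": 0.02, "ax": 0, "ay": 0, "az": 0, "hand": 0}, {"x": 0, "y": 0, "z": 0.03, "ax": 0, "ay": 0, "az": 0, "hand": 0}, {"x": 0, "y": 0, "z": 0.02, "ax": 0, "ay": 0, "az": 0, "hand": 0}, {"x": 0, "y": 0, "z": 0.01, "ax": 0, "ay": 0, "az": 0, "hand": 0}, {"x": 0, "y": 0, "z": 0, "ax": 0, "ay": 0, "az": 0, "hand": 0}])

```text
t: 19.77
tool_pos: [0.6551, -0.1377, 0.0785]
orientation: [-0.002, 0.038, 0.999, 0.002]
wrist_force: [-0.4, 0.0, 0.2]
finger_gap: 0.157
grasp_force: 30.0
```

```bash
python3 - <<'E'
from m import *
place(2,.0205); s=robot.state(); M=rot(s["orientation"]).as_matrix(); tp=s["tool_pos"]; print(tp)
im,d,P=cloud("scene"); g=tp-M[:,2]*.0187
m=colmask(im,'yellow')&(np.linalg.norm(P-g,axis=-1)<.08); q=(P[m]-tp)@M
print(m.sum(),"tool-frame mean",q.mean(0).round(4),np.percentile(q[:,0],[2,98]).round(4),np.linalg.svd(q-q.mean(0),full_matrices=False)[2][0].round(3))
E
```

```text
t 19.77 shift(old axes) mm [-4.6 -2.2 58. ] turn deg [ 0.17 -0.22  0.23] shift(new axes) [-4.4 -2.  58. ]
[ 0.65510057 -0.13767324  0.07850172]
87 tool-frame mean [-0.0241  0.0029 -0.0146] [-0.0402 -0.0068] [-0.988  0.15   0.029]
```

Request:
move_arm(commands=[{"x": -0.0045, "y": -0.0021, "z": 0.01, "ax": 0, "ay": 0, "az": 0.2, "hand": 0}, {"x": 0, "y": 0, "z": 0.018, "ax": 0, "ay": 0, "az": 0, "hand": 0}, {"x": 0, "y": 0, "z": 0.012, "ax": 0, "ay": 0, "az": 0, "hand": 0}, {"x": 0, "y": 0, "z": 0.006, "ax": 0, "ay": 0, "az": 0, "hand": 0}, {"x": 0, "y": 0, "z": 0.004, "ax": 0, "ay": 0, "az": 0, "hand": 0}, {"x": 0, "y": 0, "z": 0, "ax": 0, "ay": 0, "az": 0, "hand": 0}, {"x": 0, "y": 0, "z": 0, "ax": 0, "ay": 0, "az": 0, "hand": 0}])

```text
t: 20.4
tool_pos: [0.6624, -0.141, 0.0322]
orientation: [0.001, 0.04, 0.999, 0.001]
wrist_force: [-0.7, 0.2, -0.0]
finger_gap: 0.158
grasp_force: 30.0
```

Request:
move_arm(commands=[{"x": 0, "y": 0, "z": 0.003, "ax": 0, "ay": 0, "az": 0, "hand": 0}, {"x": 0, "y": 0, "z": 0.002, "ax": 0, "ay": 0, "az": 0, "hand": 0}, {"x": 0, "y": 0, "z": 0, "ax": 0, "ay": 0, "az": 0, "hand": 0}])

```text
t: 20.65
tool_pos: [0.662, -0.1408, 0.0266]
orientation: [0.001, 0.04, 0.999, 0.001]
wrist_force: [0.5, -0.4, -1.5]
finger_gap: 0.158
grasp_force: 30.0
```

Request:
move_arm(commands=[{"x": 0, "y": 0, "z": 0.002, "ax": 0, "ay": 0, "az": 0, "hand": 0}, {"x": 0, "y": 0, "z": 0.001, "ax": 0, "ay": 0, "az": 0, "hand": 0}, {"x": 0, "y": 0, "z": 0, "ax": 0, "ay": 0, "az": 0, "hand": 0}])

```text
t: 20.9
tool_pos: [0.6624, -0.1409, 0.0256]
orientation: [0.001, 0.04, 0.999, 0.002]
wrist_force: [-3.3, 0.4, 8.2]
finger_gap: 0.157
grasp_force: 30.0
```

Contact at a TCP height of 25.6 mm. That fits the lifter being held nearer the fingertips: its seen surface is about 9 mm nearer the TCP than the driver's was. It should be home, so I'll release gently.

Request:
move_arm(commands=[{"x": 0, "y": 0, "z": -0.001, "ax": 0, "ay": 0, "az": 0, "hand": 0}, {"x": 0, "y": 0, "z": 0, "ax": 0, "ay": 0, "az": 0, "hand": 0}, {"x": 0, "y": 0, "z": 0, "ax": 0, "ay": 0, "az": 0, "hand": 0.02}, {"x": 0, "y": 0, "z": 0, "ax": 0, "ay": 0, "az": 0, "hand": 0.03}, {"x": 0, "y": 0, "z": 0, "ax": 0, "ay": 0, "az": 0, "hand": 0.034}, {"x": 0, "y": 0, "z": 0, "ax": 0, "ay": 0, "az": 0, "hand": 0.034}, {"x": 0, "y": 0, "z": -0.01, "ax": 0, "ay": 0, "az": 0, "hand": 0.034}, {"x": 0, "y": 0, "z": -0.03, "ax": 0, "ay": 0, "az": 0, "hand": 0.034}, {"x": 0, "y": 0, "z": -0.04, "ax": 0, "ay": 0, "az": 0, "hand": 0.045}, {"x": 0, "y": 0, "z": -0.04, "ax": 0, "ay": 0, "az": 0, "hand": 0.045}, {"x": 0, "y": 0, "z": -0.03, "ax": 0, "ay": 0, "az": 0, "hand": 0.045}, {"x": 0, "y": 0, "z": 0, "ax": 0, "ay": 0, "az": 0, "hand": 0.045}])

```text
t: 21.9
tool_pos: [0.6658, -0.1429, 0.1839]
orientation: [0.007, 0.04, 0.999, 0.001]
wrist_force: [1.4, -0.6, 0.7]
finger_gap: 0.509
grasp_force: 0.0
```

```bash
python3 - <<'E'
from h import *
grasp('blue',.09)
E
```

```text
t 21.90 shift(old axes) mm [133.6 328.7  51.3] turn deg [ -4.76 -28.9  -17.65] shift(new axes) [ 47.3 353.8  33.4]
```

Request:
move_arm(commands=[{"x": 0.0135, "y": 0.033, "z": 0, "ax": 0, "ay": 0, "az": 0, "hand": 0.045}, {"x": 0.0135, "y": 0.033, "z": 0, "ax": 0, "ay": 0, "az": 0, "hand": 0.045}, {"x": 0.0135, "y": 0.033, "z": 0, "ax": 0, "ay": 0, "az": 0, "hand": 0.045}, {"x": 0.0135, "y": 0.033, "z": 0, "ax": 0, "ay": 0, "az": 0, "hand": 0.045}, {"x": 0.0135, "y": 0.033, "z": 0, "ax": 0, "ay": 0, "az": 0, "hand": 0.045}, {"x": 0.0135, "y": 0.033, "z": 0, "ax": 0, "ay": 0, "az": 0, "hand": 0.045}, {"x": 0.0135, "y": 0.033, "z": 0, "ax": 0, "ay": 0, "az": 0, "hand": 0.045}, {"x": 0.0135, "y": 0.033, "z": 0, "ax": 0, "ay": 0, "az": 0, "hand": 0.045}, {"x": 0.0135, "y": 0.033, "z": 0, "ax": 0, "ay": 0, "az": 0, "hand": 0.045}, {"x": 0.0135, "y": 0.033, "z": 0, "ax": 0, "ay": 0, "az": 0, "hand": 0.045}])

```text
t: 22.73
tool_pos: [0.553, 0.1999, 0.176]
orientation: [0.001, 0.04, 0.999, 0.002]
wrist_force: [0.9, 0.1, 0.9]
finger_gap: 0.521
grasp_force: 0.0
```

Request:
move_arm(commands=[{"x": 0, "y": 0, "z": 0, "ax": -0.79, "ay": -4.85, "az": -2.94, "hand": 0.045}, {"x": 0, "y": 0, "z": 0, "ax": -0.79, "ay": -4.85, "az": -2.94, "hand": 0.045}, {"x": 0, "y": 0, "z": 0, "ax": -0.79, "ay": -4.85, "az": -2.94, "hand": 0.045}, {"x": 0, "y": 0, "z": 0, "ax": -0.79, "ay": -4.85, "az": -2.94, "hand": 0.045}, {"x": 0, "y": 0, "z": 0, "ax": -0.79, "ay": -4.85, "az": -2.94, "hand": 0.045}, {"x": 0, "y": 0, "z": 0, "ax": -0.79, "ay": -4.85, "az": -2.94, "hand": 0.045}, {"x": 0, "y": 0, "z": 0, "ax": 0, "ay": 0, "az": 0, "hand": 0.045}, {"x": 0, "y": 0, "z": 0, "ax": 0, "ay": 0, "az": 0, "hand": 0.045}])

```text
t: 23.4
tool_pos: [0.5526, 0.1979, 0.1752]
orientation: [0.251, -0.112, 0.961, 0.032]
wrist_force: [-0.3, 0.7, -0.1]
finger_gap: 0.517
grasp_force: 0.0
```

```bash
python3 chk.py c2; python3 -c "
from h import *
grasp('blue',.0)"
```

```text
top red 195 x [-0.0433  0.0014  0.0492] y -0.00040653879494463417 yslope 0.000 ztop 0.04354878874420187 zslope 0.001
top yellow 166 x [-0.041   0.0036  0.0415] y -0.00018435067336816964 yslope 0.003 ztop 0.04364084790145151 zslope 0.016
scene red 209 x [-0.0421  0.0054  0.05  ] y 0.003189592679499735 yslope 0.012 ztop 0.041480783861507 zslope -0.003
scene yellow 182 x [-0.0397  0.0045  0.0425] y 0.004005984290320757 yslope 0.000 ztop 0.041658620858972595 zslope 0.004
t 23.50 shift(old axes) mm [ 18.6  -5.  131.7] turn deg [ 0.22 -0.46 -0.23] shift(new axes) [ 19.7  -4.4 131.6]
```

View pics/c2.png

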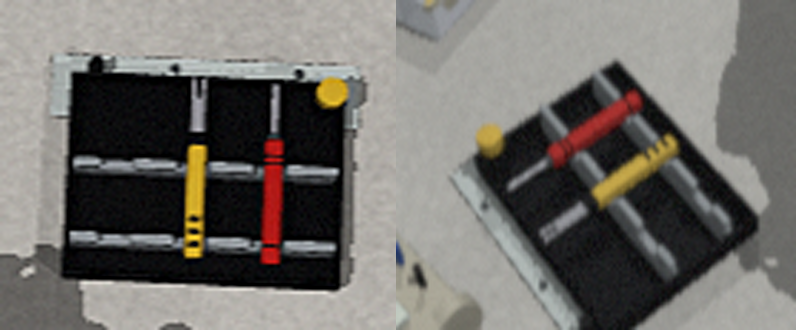

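The lifter is home too, at the same height as the driver. Now the pen.

Request:
move_arm(commands=[{"x": 0.0186, "y": -0.005, "z": 0.01, "ax": 0.2, "ay": -0.46, "az": -0.2, "hand": 0.045}, {"x": 0, "y": 0, "z": 0.025, "ax": 0, "ay": 0, "az": 0, "hand": 0.045}, {"x": 0, "y": 0, "z": 0.025, "ax": 0, "ay": 0, "az": 0, "hand": 0.045}, {"x": 0, "y": 0, "z": 0.025, "ax": 0, "ay": 0, "az": 0, "hand": 0.045}, {"x": 0, "y": 0, "z": 0, "ax": 0, "ay": 0, "az": 0, "hand": 0.045}, {"x": 0, "y": 0, "z": 0, "ax": 0, "ay": 0, "az": 0, "hand": 0.045}])

```text
t: 24.0
tool_pos: [0.5813, 0.1995, 0.0918]
orientation: [0.256, -0.114, 0.96, 0.029]
wrist_force: [0.6, -0.7, 0.0]
finger_gap: 0.515
grasp_force: 0.0
```

```bash
python3 -c "
from h import *
grasp('blue',.0)"
```

```text
t 24.00 shift(old axes) mm [-1.   1.2 44.9] turn deg [-0.13 -0.2   0.07] shift(new axes) [-0.9  1.1 44.9]
```

Request:
move_arm(commands=[{"x": -0.001, "y": 0.0012, "z": 0.015, "ax": 0, "ay": 0, "az": 0, "hand": 0.045}, {"x": 0, "y": 0, "z": 0.016, "ax": 0, "ay": 0, "az": 0, "hand": 0.045}, {"x": 0, "y": 0, "z": 0.01, "ax": 0, "ay": 0, "az": 0, "hand": 0.045}, {"x": 0, "y": 0, "z": 0.006, "ax": 0, "ay": 0, "az": 0, "hand": 0.045}, {"x": 0, "y": 0, "z": 0, "ax": 0, "ay": 0, "az": 0, "hand": 0.045}, {"x": 0, "y": 0, "z": 0, "ax": 0, "ay": 0, "az": 0, "hand": 0.03}, {"x": 0, "y": 0, "z": 0, "ax": 0, "ay": 0, "az": 0, "hand": 0}, {"x": 0, "y": 0, "z": 0, "ax": 0, "ay": 0, "az": 0, "hand": 0}, {"x": 0, "y": 0, "z": 0, "ax": 0, "ay": 0, "az": 0, "hand": 0}, {"x": 0, "y": 0, "z": 0, "ax": 0, "ay": 0, "az": 0, "hand": 0}, {"x": 0, "y": 0, "z": 0, "ax": 0, "ay": 0, "az": 0, "hand": 0}])

```text
t: 24.92
tool_pos: [0.6037, 0.2067, 0.0527]
orientation: [0.257, -0.114, 0.959, 0.03]
wrist_force: [-1.4, -0.5, 2.3]
finger_gap: 0.155
grasp_force: 29.9
```

```bash
python3 -c "
from h import *
grasp('blue',.0)"
```

```text
t 24.92 shift(old axes) mm [-0.  -0.7 -0.6] turn deg [ 0.02 -0.03  0.08] shift(new axes) [-0.  -0.7 -0.6]
```

Request:
move_arm(commands=[{"x": 0, "y": 0, "z": -0.008, "ax": 0, "ay": 0, "az": 0, "hand": 0}, {"x": 0, "y": 0, "z": -0.015, "ax": 0, "ay": 0, "az": 0, "hand": 0}, {"x": 0, "y": 0, "z": -0.025, "ax": 0, "ay": 0, "az": 0, "hand": 0}, {"x": 0, "y": 0, "z": -0.025, "ax": 0, "ay": 0, "az": 0, "hand": 0}, {"x": 0, "y": 0, "z": -0.025, "ax": 0, "ay": 0, "az": 0, "hand": 0}, {"x": 0, "y": 0, "z": -0.025, "ax": 0, "ay": 0, "az": 0, "hand": 0}, {"x": 0, "y": 0, "z": 0, "ax": 0, "ay": 0, "az": 0, "hand": 0}])

```text
t: 25.5
tool_pos: [0.5444, 0.1931, 0.1641]
orientation: [0.259, -0.114, 0.959, 0.032]
wrist_force: [1.0, 0.3, -0.6]
finger_gap: 0.155
grasp_force: 29.9
```

Request:
move_arm(commands=[{"x": 0, "y": 0, "z": 0, "ax": 0.79, "ay": 4.97, "az": 2.91, "hand": 0}, {"x": 0, "y": 0, "z": 0, "ax": 0.79, "ay": 4.97, "az": 2.91, "hand": 0}, {"x": 0, "y": 0, "z": 0, "ax": 0.79, "ay": 4.97, "az": 2.91, "hand": 0}, {"x": 0, "y": 0, "z": 0, "ax": 0.79, "ay": 4.97, "az": 2.91, "hand": 0}, {"x": 0, "y": 0, "z": 0, "ax": 0.79, "ay": 4.97, "az": 2.91, "hand": 0}, {"x": 0, "y": 0, "z": 0, "ax": 0.79, "ay": 4.97, "az": 2.91, "hand": 0}, {"x": 0, "y": 0, "z": 0, "ax": 0, "ay": 0, "az": 0, "hand": 0}])

```text
t: 26.08
tool_pos: [0.5461, 0.192, 0.1573]
orientation: [-0.002, 0.039, 0.999, -0.003]
wrist_force: [0.5, 0.2, -0.1]
finger_gap: 0.159
grasp_force: 29.9
```

```bash
python3 -c "
from h import *
place(3,.15)"
```

```text
t 26.08 shift(old axes) mm [-138.9 -262.     8.3] turn deg [-0.33 -0.24  0.07] shift(new axes) [-139.2 -261.9    7.3]
```

Request:
move_arm(commands=[{"x": -0.0155, "y": -0.0291, "z": 0, "ax": -0.3, "ay": -0.2, "az": 0, "hand": 0}, {"x": -0.0155, "y": -0.0291, "z": 0, "ax": 0, "ay": 0, "az": 0, "hand": 0}, {"x": -0.0155, "y": -0.0291, "z": 0, "ax": 0, "ay": 0, "az": 0, "hand": 0}, {"x": -0.0155, "y": -0.0291, "z": 0, "ax": 0, "ay": 0, "az": 0, "hand": 0}, {"x": -0.0155, "y": -0.0291, "z": 0, "ax": 0, "ay": 0, "az": 0, "hand": 0}, {"x": -0.0155, "y": -0.0291, "z": 0, "ax": 0, "ay": 0, "az": 0, "hand": 0}, {"x": -0.0155, "y": -0.0291, "z": 0, "ax": 0, "ay": 0, "az": 0, "hand": 0}, {"x": -0.0155, "y": -0.0291, "z": 0, "ax": 0, "ay": 0, "az": 0, "hand": 0}, {"x": -0.0155, "y": -0.0291, "z": 0, "ax": 0, "ay": 0, "az": 0, "hand": 0}])

```text
t: 26.83
tool_pos: [0.6628, -0.0808, 0.1581]
orientation: [0.001, 0.037, 0.999, 0.001]
wrist_force: [-0.4, -0.1, -0.5]
finger_gap: 0.157
grasp_force: 29.9
```

Request:
move_arm(commands=[{"x": 0, "y": 0, "z": 0.02, "ax": 0, "ay": 0, "az": 0, "hand": 0}, {"x": 0, "y": 0, "z": 0.03, "ax": 0, "ay": 0, "az": 0, "hand": 0}, {"x": 0, "y": 0, "z": 0.02, "ax": 0, "ay": 0, "az": 0, "hand": 0}, {"x": 0, "y": 0, "z": 0.006, "ax": 0, "ay": 0, "az": 0, "hand": 0}, {"x": 0, "y": 0, "z": 0, "ax": 0, "ay": 0, "az": 0, "hand": 0}, {"x": 0, "y": 0, "z": 0, "ax": 0, "ay": 0, "az": 0, "hand": 0}])

```text
t: 27.33
tool_pos: [0.6634, -0.0791, 0.0831]
orientation: [0.001, 0.038, 0.999, 0.001]
wrist_force: [-0.2, -0.1, -0.2]
finger_gap: 0.156
grasp_force: 29.9
```

```bash
python3 -c "
from h import *
place(3,.0205)"
```

```text
t 27.33 shift(old axes) mm [-0.5 -1.3 62.6] turn deg [0.17 0.15 0.27] shift(new axes) [-0.7 -1.1 62.6]
```

Request:
move_arm(commands=[{"x": 0, "y": -0.0013, "z": 0.01, "ax": 0.15, "ay": 0.15, "az": 0.25, "hand": 0}, {"x": 0, "y": 0, "z": 0.02, "ax": 0, "ay": 0, "az": 0, "hand": 0}, {"x": 0, "y": 0, "z": 0.013, "ax": 0, "ay": 0, "az": 0, "hand": 0}, {"x": 0, "y": 0, "z": 0.006, "ax": 0, "ay": 0, "az": 0, "hand": 0}, {"x": 0, "y": 0, "z": 0.004, "ax": 0, "ay": 0, "az": 0, "hand": 0}, {"x": 0, "y": 0, "z": 0, "ax": 0, "ay": 0, "az": 0, "hand": 0}, {"x": 0, "y": 0, "z": 0, "ax": 0, "ay": 0, "az": 0, "hand": 0}])

```text
t: 27.92
tool_pos: [0.6637, -0.0805, 0.0299]
orientation: [-0.0, 0.04, 0.999, 0.0]
wrist_force: [1.0, 0.5, -0.2]
finger_gap: 0.154
grasp_force: 29.9
```

Request:
move_arm(commands=[{"x": 0, "y": 0, "z": 0.003, "ax": 0, "ay": 0, "az": 0, "hand": 0}, {"x": 0, "y": 0, "z": 0.002, "ax": 0, "ay": 0, "az": 0, "hand": 0}, {"x": 0, "y": 0, "z": 0, "ax": 0, "ay": 0, "az": 0, "hand": 0}])

```text
t: 28.17
tool_pos: [0.6633, -0.0804, 0.0244]
orientation: [-0.0, 0.04, 0.999, 0.0]
wrist_force: [-0.5, -0.3, -0.4]
finger_gap: 0.155
grasp_force: 29.9
```

Request:
move_arm(commands=[{"x": 0, "y": 0, "z": 0.002, "ax": 0, "ay": 0, "az": 0, "hand": 0}, {"x": 0, "y": 0, "z": 0.001, "ax": 0, "ay": 0, "az": 0, "hand": 0}, {"x": 0, "y": 0, "z": 0, "ax": 0, "ay": 0, "az": 0, "hand": 0}])

```text
t: 28.42
tool_pos: [0.6634, -0.0804, 0.0217]
orientation: [-0.0, 0.04, 0.999, 0.0]
wrist_force: [-0.9, 0.4, 2.0]
finger_gap: 0.158
grasp_force: 29.9
```

Request:
move_arm(commands=[{"x": 0, "y": 0, "z": 0.001, "ax": 0, "ay": 0, "az": 0, "hand": 0}, {"x": 0, "y": 0, "z": 0.001, "ax": 0, "ay": 0, "az": 0, "hand": 0}, {"x": 0, "y": 0, "z": 0, "ax": 0, "ay": 0, "az": 0, "hand": 0}])

```text
t: 28.67
tool_pos: [0.6634, -0.0804, 0.0216]
orientation: [-0.0, 0.04, 0.999, 0.001]
wrist_force: [-5.2, 0.9, 10.7]
finger_gap: 0.16
grasp_force: 29.9
```

Contact at 21.6 mm, like the driver, so I'll release, rise and check.

Request:
move_arm(commands=[{"x": 0, "y": 0, "z": -0.002, "ax": 0, "ay": 0, "az": 0, "hand": 0}, {"x": 0, "y": 0, "z": 0, "ax": 0, "ay": 0, "az": 0, "hand": 0}, {"x": 0, "y": 0, "z": 0, "ax": 0, "ay": 0, "az": 0, "hand": 0.02}, {"x": 0, "y": 0, "z": 0, "ax": 0, "ay": 0, "az": 0, "hand": 0.03}, {"x": 0, "y": 0, "z": 0, "ax": 0, "ay": 0, "az": 0, "hand": 0.034}, {"x": 0, "y": 0, "z": 0, "ax": 0, "ay": 0, "az": 0, "hand": 0.034}, {"x": 0, "y": 0, "z": -0.01, "ax": 0, "ay": 0, "az": 0, "hand": 0.034}, {"x": 0, "y": 0, "z": -0.03, "ax": 0, "ay": 0, "az": 0, "hand": 0.034}, {"x": 0, "y": 0, "z": -0.04, "ax": 0, "ay": 0, "az": 0, "hand": 0.034}, {"x": 0, "y": 0, "z": -0.04, "ax": 0, "ay": 0, "az": 0, "hand": 0.034}, {"x": 0, "y": 0, "z": -0.03, "ax": 0, "ay": 0, "az": 0, "hand": 0.034}])

```text
t: 29.58
tool_pos: [0.6643, -0.0811, 0.1758]
orientation: [0.001, 0.04, 0.999, 0.0]
wrist_force: [1.2, -0.4, 1.3]
finger_gap: 0.39
grasp_force: 0.0
```

Request:
move_arm(commands=[{"x": 0.01, "y": 0.035, "z": 0, "ax": 0, "ay": 0, "az": 0, "hand": 0.034}, {"x": 0.01, "y": 0.035, "z": 0, "ax": 0, "ay": 0, "az": 0, "hand": 0.034}, {"x": 0.01, "y": 0.035, "z": 0, "ax": 0, "ay": 0, "az": 0, "hand": 0.034}, {"x": 0.01, "y": 0.035, "z": 0, "ax": 0, "ay": 0, "az": 0, "hand": 0.034}, {"x": 0.01, "y": 0.035, "z": 0, "ax": 0, "ay": 0, "az": 0, "hand": 0.034}, {"x": 0.01, "y": 0.035, "z": 0, "ax": 0, "ay": 0, "az": 0, "hand": 0.034}, {"x": 0.01, "y": 0.035, "z": 0, "ax": 0, "ay": 0, "az": 0, "hand": 0.034}, {"x": 0.01, "y": 0.035, "z": 0, "ax": 0, "ay": 0, "az": 0, "hand": 0.034}, {"x": 0, "y": 0, "z": 0, "ax": 0, "ay": 0, "az": 0, "hand": 0.034}, {"x": 0, "y": 0, "z": 0, "ax": 0, "ay": 0, "az": 0, "hand": 0.034}])

```text
t: 30.42
tool_pos: [0.605, 0.2089, 0.1721]
orientation: [-0.0, 0.037, 0.999, 0.001]
wrist_force: [1.2, 0.3, 0.4]
finger_gap: 0.388
grasp_force: 0.0
```

```bash
python3 chk.py c3
```

```text
top red 194 x [-0.0434  0.0014  0.0496] y -0.000403284789466309 yslope -0.003 ztop 0.043359961619296894 zslope -0.007
top yellow 148 x [-0.042   0.007   0.0423] y -0.000854350365894428 yslope 0.007 ztop 0.043391747364184385 zslope 0.003
top blue 142 x [-0.0398 -0.0057  0.0409] y -0.0005024382745717268 yslope 0.010 ztop 0.04313741374960345 zslope -0.014
scene red 208 x [-0.0438  0.0048  0.0504] y 0.0035771718786951714 yslope 0.018 ztop 0.041877787964558655 zslope -0.002
scene yellow 167 x [-0.0394  0.0048  0.0424] y 0.003194885623070354 yslope -0.013 ztop 0.04158761430836688 zslope -0.005
scene blue 166 x [-0.0386 -0.0044  0.0391] y 0.005064534703017152 yslope 0.036 ztop 0.04172557422509898 zslope -0.020
```

View pics/c3.png

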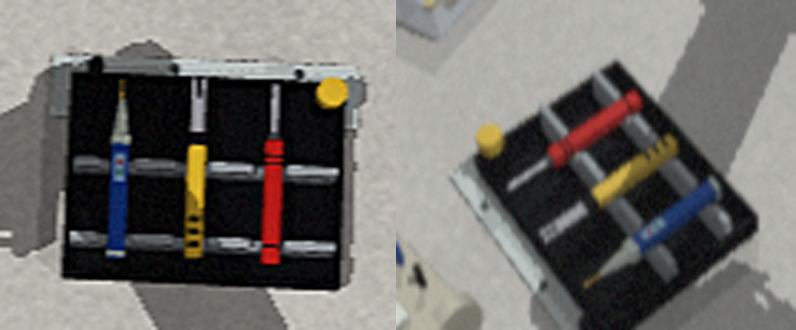

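All three tools lie home, level and in order, and the tray is at its stop.

```bash
python3 -c "
from workcell import robot
print(robot.job_done())"
```

```text
the job is handed in; nothing more can be done
None
```

The job is handed in, with no verdict returned: the tray is against its stop, and the screwdriver, chip lifter and pen tester lie level in notches 1, 2 and 3 with their tips to the back.

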